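# Clamp the stepped board in the quick-release bench vise

### The arm

A 7-joint arm with a two-finger parallel gripper is mounted at the origin on the work surface. World frame = base frame: x ahead of the robot, y to its left, z up, the work surface at z = 0. Lengths are in mm, angles in rad, forces in N, time in s.
With the tool pointing down it reaches from about 425 to 925 mm from the base axis. Payload 6.8 kg.
Tool frame: the origin (TCP) lies at the very end of the fingers, on their centre line; the grasp point (between the pads) lies 19 mm behind it; z points along the fingers, y is the direction in which the jaws open and shut (so a half turn about z gives the same grasp; the last joint's range is limited). The gripper opens to 85 mm and grips with 20 to 120 N. Pads are 22 mm wide; open, the fingers measure 114 mm over their backs; the gripper's body (76 mm by 85 mm) begins 54 mm behind the grasp point. The pads swing forward as they close: fully open they stand 13 mm farther back than shut.
Start: joints at [-1.296, 0.477, 0.022, 1.555, -0.011, 1.109, -0.083], TCP at [252.123, 626.164, 231.308] pointing down, gripper open.
Joint ranges: [-2.96, 2.96], [-0.34, 2.1], [-1.41, 1.46], [0.24, 2.44], [-1.37, 4.51], [0.17, 1.92], [-2.96, 2.96]. Speed limits (rad/s): [2.39, 2.39, 3.14, 3.14, 3.14, 3.14, 3.14].

### API

Orientations are given as a rotation vector (axis times angle).
In Python, from cell import status, imaging, sign_off gives the robot as it stands.
- The arm moves only by the tool jog_arm, never from a script. Its argument "plan" is a list of rows, each an object of numbers: "hand": the closure, from -1 (fully open) to 1 (shut), so that 0 is half open; "x", "y", "z": the shift along the tool's x, y, z in m; "rx", "ry", "rz": the turn, a rotation vector about the tool's x, y, z in rad. A call has 1 to 5 rows; each row is the pose to reach, as a shift and turn from the pose commanded when the call began, along the tool's axes at that moment; what a row does not reach only later rows make up. A row lasts 1/12 s, in which the tool goes at most 41.7 mm and 7.16 degrees, less where a joint would pass 70% of its speed; a pose out of reach is approached as far as the arm can. A call with a gripper value outside its range is refused whole. The fingers move at their own pace and stop on an object; "force" is the grip in N (left out, the last holds). Time passes only in rows, so rows that repeat a pose let the fingers close. It gives the time, the measured TCP pose, the force and the opening at its end, in the units of the state.
- status.observe(): the state, without advancing time (a new reading comes with each control period).
- imaging.read_camera(name): name is "side" or "top" or "wrist"; returns (picture, depth): 384x512x3 uint8, blue, green, red; 384x512 float32, mm along the optical axis (not along the pixel's ray), 0 where there is no reading.
- imaging.camera_params(name): a dict with "fx", "fy", "cx", "cy" (pixels), "world_from_camera" (4x4, takes a point from camera to world coordinates). Camera axes: x right, y down, z forward; pixel columns grow to the right and rows downward; lengths in mm; the calibration is good to about 2 mm. The wrist camera is an equidistant fisheye: a pixel r from the principal point sees the ray r / f radians off the axis. A picture is of the moment at which its call begins: read the wrist's pose just before it. camera_params takes no time and is no camera call; for the wrist camera it gives the pose at the moment of the call.
- sign_off(): hands the job in, once; it reports no verdict.
The state is a dict: "clock": time; "qpos": joint angles; "qd": joint speeds; "effort": joint torques, N m; "ee_pos": TCP position; "orientation": TCP orientation; "contact_force": force on the tool from outside, world axes, zero at the start; "torque": the same for the moment, N m; "gripper_width": opening from 0.0 (shut) to 1.0 (fully open).
Only numpy, scipy, OpenCV 4.12 (cv2) and the standard library are available. Lean on these libraries where they do the work, as an engineer would, in place of code of your own. Each camera call takes 0.05 s, during which the arm holds its last target.

### The job

Take the long stepped board out of the slotted rack and stand it on its long straight edge on the vise's bed between the jaws, plain end gripped and the stepped end sticking out clear of the jaws on the left (seen from the handle). Then press the vise's quick-release lever, slide the moving jaw up to the board with the lever held down, let the lever come up, and screw the board tight by swinging the ball handle over the top to the right. Leave the shorter board, the bottle, tape roll, sanding block and can where they are, and let go of everything at the end.

Things in the scene. Friction and masses are not known exactly. Their poses are not given: they have to be found in the camera images.
- vise: Fixed quick-release woodworking vise of grey iron and steel, about 290 long, 130 wide, 95 high, handle end to the robot. Origin: on the bench, on its middle line; x = the way the moving jaw closes (away from the robot), y = left seen from the handle, z up. Flat bed: x -160 to 60, y -60 to 60, top z = 45 mm. Fixed jaw at the far end: face at x = 60, y -55 to 55, top z = 95.
- moving_face (a point): Centre of the gripping face of the moving jaw's wooden facing (106 wide, z 48 to 94 above the bench), at z = 70 in the vise. The vise opens to at most 70 mm between the faces and starts 45 to 68 mm open. The facing is sprung (4 N per mm).
- fixed_face (a point): Centre of the fixed jaw's gripping face, same height and y as moving_face when the vise is looked at along its x.
- jaw_back (a point): Middle of the upper rear edge of the moving jaw (z = 95), an upright iron face 110 wide, 40 mm (plus 4 mm per rad of handle) behind moving_face, standing 17 mm above the lever plate just behind it: push here towards +x of the vise to close the jaw.
- lever_top (a point): Point on top of the quick-release lever, a level steel plate 56 long (vise x) by 46 wide, top at z = 78 mm, hinged at its rear, between the handle and the moving jaw; this point is on its middle line, 13 mm behind the jaw's rear face. Press straight down here with shut fingers (about 12 N, 7 to 12 mm), keep it down and push the jaw's rear face; the lever travels with the jaw.
- lever (a joint): Quick-release lever angle: about 0 up, springs back by itself; 0.28 rad fully down (12 to 14 mm at lever_top). Up, a brake holds the jaw (more than 25 N to move it); from about 0.1 it is free and the jaw slides with about 2 N.
- carriage (a joint): Travel of the moving jaw by sliding, m: 0 fully open (70 mm between faces with the handle at 0), grows as it closes, up to 0.060.
- handle (a joint): Screw handle angle: 0 = leaning 1.1 rad from upright to the left, 1.1 = upright, 2.2 = end stop, leaning 1.1 rad to the right. Growing (over the top to the right) tightens, 4 mm of jaw per rad, 8.8 mm at most. Starts at 0 to 0.35; stays where it is left; takes about 3 to 8 N at the ball. Swing it nearly to the stop, at least past 1.5.
- handle_ball (a point): Centre of the 30 mm steel ball at the end of the handle, 75 mm from the handle's axis; it swings in a plane across the vise (vise y-z). Can be pinched along vise x and swung in an arc.
- handle_axis (a point): Point on the handle's axis (parallel to vise x), in the ball's plane, z = 60 mm; travels with the jaw.
- rack: Fixed plywood rack, slotted part 100 deep (x -50 to 50), 152 wide (y), 100 high, on a floor plate 10 thick that runs out to x = -125. Two slots 30 wide at y = -38 and +38, open at both ends and the top. Origin: under the middle of the slotted part; x points away from the robot. A long and a short board stand in the slots, plain ends out towards the robot; which slot holds which varies.
- board: The long oak board, 200 long (x), 24 thick (y), 60 high (z), about 0.2 kg, on its long edge. Origin: centre of its lower edge; x from the plain end (-100) to the stepped end (+100); for x = 75 to 100 it is only 30 high. At first x > 0 is in the rack, so take the plain half; as the plain end goes between the jaws, put it down on the free bench and retake it near the stepped end.
- stepped_end (a point): Middle of the top of the low step of the board, at board x = 87, 30 mm above its lower edge.
- jaw_face: The wooden facing of the moving jaw, the part that presses on the board; its frame is parallel to the vise frame (use moving_face for its place).
- spare_board: The shorter plain oak board, 130 x 18 x 45 high, in the other slot; not to be moved. Origin: centre of its lower edge.
- glue_bottle: White bottle, 56 dia, 150 high, a bystander. Origin: centre of its underside.
- tape_roll: Cardboard tape roll lying flat, 100 dia, 25 high, a bystander. Origin: centre of its underside.
- sanding_block: Cork sanding block 110 x 65 x 30 right of the vise, a bystander. Origin: centre of its underside.
- stain_can: Metal can, 90 dia, 110 high, right of the vise, a bystander. Origin: centre of its underside.
There are look-alikes about, which are no part of the job. What is shaped like the board but black is not meant.

How it is judged (in metres and radians):
On the way, in this order (a step that is already met when the one before it is completed fails the run):
1. the board stands on the vise's bed between the jaws, stepped end out to the left (z of board in the frame of vise between 0.04 and 0.05 m and y of board in the frame of vise between 0.008 and 0.06 m and y of stepped_end in the frame of vise above 0.085 m and x of board in the frame of vise below 0.056 m and x of board in the frame of moving_face above 0.006 m), for 0.2 s.
2. with the lever held down, the moving jaw is brought up to the board (within 6 mm) (value of joint lever above 0.05 rad and x of fixed_face in the frame of moving_face below 0.03 m), for 0.05 s.
3. the lever is up again and the handle has been swung over until the jaw grips the board (value of joint lever below 0.04 rad and value of joint handle above 1.4 rad and contact force between jaw_face and board above 10 N), for 0.2 s.
At the end, for the whole second after the job is handed in: The board stands upright (5 degrees) on the vise's bed (5 mm), in line with the jaws (3 degrees), its middle 8 to 60 mm left of the vise's middle, stepped end left; lever up, handle past 1.4 rad, the jaw presses on it with over 10 N; all is let go and at rest (all of step 3 and z of board in the frame of vise between 0.04 and 0.05 m and y of board in the frame of vise between 0.008 and 0.06 m and y of stepped_end in the frame of vise above 0.085 m and angle between board's own z axis and vertical below 0.08 rad and angle between the x axis of board and the y axis of vise, either way round below 0.06 rad and linear speed of board below 0.02 m/s); the robot touches nothing.
It fails at once if the shorter board is moved by more than 25 mm (distance of spare_board from where it was at the start of the episode above 0.025 m).
It fails at once if another bystander is moved by more than 30 mm (distance of any of glue_bottle, tape_roll, sanding_block, stain_can from where it was at the start of the episode above 0.03 m).
It also fails if it takes over 67 s, if anything falls off the work surface, if the arm or the gripper's body presses on something with over 40 N, if the wrist force passes 120 N, or if a joint passes its speed limit or range.

## Working session

There is one attempt and no reset: what is moved stays moved. The work goes in short steps, Python scripts to look and compute and a tool call to move; the robot and the scene stay as the last step left them, time stands still between calls to the robot, and variables do not carry over. Pictures are saved under pics/ and viewed, and the job is handed in when it is done.

Besides the shell and the picture viewer there is one more tool, called after "Request:" by a JSON object that holds its "api" and its "payload", one argument or row to a line. jog_arm: Moves the arm, as the interface text tells. Its arguments: {"type":"object","properties":{"plan":{"type":"array","items":{"type":"object","properties":{"hand":{"type":"number"},"x":{"type":"number"},"y":{"type":"number"},"z":{"type":"number"},"rx":{"type":"number"},"ry":{"type":"number"},"rz":{"type":"number"}}}},"force":{"type":"number"}},"required":["plan"]}

```bash
ls; mkdir -p pics; python3 - <<'E'
from cell import status, imaging
import cv2,numpy as np
print(status.observe())
for n in ["side","top","wrist"]:
    p,d=imaging.read_camera(n); cv2.imwrite(f"pics/{n}0.png",p); np.save(f"{n}0.npy",d)
    c=imaging.camera_params(n); print(n,c); np.save(f"{n}0c.npy",c,allow_pickle=True)
E
```

```text
pics
{'clock': 0.0, 'qpos': array([-1.2960942 ,  0.47777483,  0.02234866,  1.55643735, -0.01147922,
        1.10925142, -0.08308551]), 'qd': array([-1.35354172e-04, -4.36666824e-04, -1.02827152e-03,  8.82021498e-05,
        8.42198358e-04,  1.55043421e-03, -6.66532994e-04]), 'effort': array([-7.45394736e-04, -5.96448255e+01,  1.60784908e+00, -2.81207192e+01,
        1.24267468e-02,  9.22514097e-03,  3.93942253e-05]), 'ee_pos': array([251.93758193, 625.60917968, 230.34876983]), 'orientation': array([-5.97546676e-01, -3.08405421e+00,  2.72212071e-03]), 'contact_force': array([-0.3102133 , -0.47427443,  0.22035213]), 'torque': array([-0.00824897,  0.01310453, -0.02809274]), 'gripper_width': 0.9990157764982595}
side {'fx': 375.1178944361037, 'fy': 375.1178944361037, 'cx': 251.2186822094907, 'cy': 190.50626801953686, 'world_from_camera': array([[ 7.14277421e-01, -5.12421983e-01,  4.76688029e-01,
        -5.76809651e+01],
       [-6.99729445e-01, -5.09586927e-01,  5.00699379e-01,
        -6.40662544e+02],
       [-1.36553813e-02, -6.91190911e-01, -7.22543186e-01,
         9.54530458e+02],

[... 330 characters left out ...]
21826040e-03, -6.76106387e-03,
        -2.96337747e+01],
       [ 6.12307817e-03, -1.68289604e-01, -9.85718579e-01,
         1.11570566e+03],
       [ 0.00000000e+00,  0.00000000e+00,  0.00000000e+00,
         1.00000000e+00]])}
wrist {'fx': 297.3186396354542, 'fy': 297.3186396354542, 'cx': 261.74712756064946, 'cy': 198.94838521399217, 'world_from_camera': array([[ 3.73382109e-01,  8.87085353e-01,  2.71413663e-01,
         1.83492162e+02],
       [ 9.27677102e-01, -3.56729385e-01, -1.10269396e-01,
         6.53738832e+02],
       [-9.97137093e-04,  2.92956860e-01, -9.56125140e-01,
         3.72450442e+02],
       [ 0.00000000e+00,  0.00000000e+00,  0.00000000e+00,
         1.00000000e+00]])}
```

View pics/top0.png

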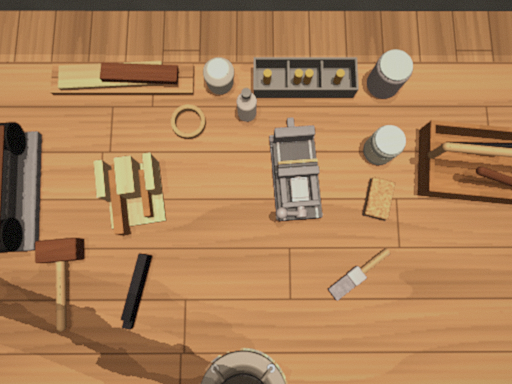

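View pics/side0.png

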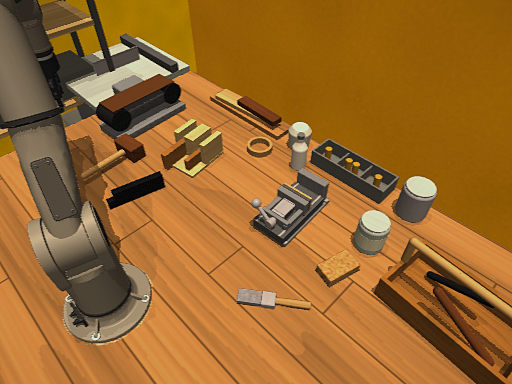

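View pics/wrist0.png

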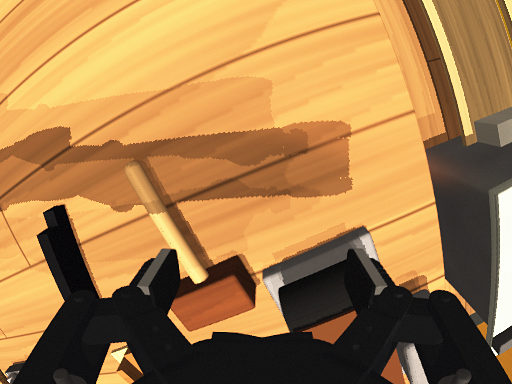

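```bash
cat > h.py <<'E'
import numpy as np,cv2
def cloud(d,c):
    h,w=d.shape; u,v=np.meshgrid(np.arange(w),np.arange(h))
    x=(u-c['cx'])/c['fx']*d; y=(v-c['cy'])/c['fy']*d
    P=np.stack([x,y,d],-1); T=c['world_from_camera']
    P=P@T[:3,:3].T+T[:3,3]; P[d<=0]=np.nan
    return P
def load(n,i):
    return cv2.imread(f"pics/{n}{i}.png"),cloud(np.load(f"{n}{i}.npy"),np.load(f"{n}{i}c.npy",allow_pickle=True).item())
def snap(n,i):
    from cell import imaging
    p,d=imaging.read_camera(n); cv2.imwrite(f"pics/{n}{i}.png",p); np.save(f"{n}{i}.npy",d)
    np.save(f"{n}{i}c.npy",imaging.camera_params(n),allow_pickle=True)
E
python3 - <<'E'
from h import *
for n,boxes in dict(top=[(85,140,85,105),(260,110,75,120)],side=[(155,110,75,70),(245,160,90,90)]).items():
    p,P=load(n,0)
    ims=[]
    for (x,y,w,h) in boxes:
        c=p[y:y+h,x:x+w]; s=min(390/w,580/h); ims.append(cv2.resize(c,None,fx=s,fy=s,interpolation=cv2.INTER_NEAREST))
    H=max(i.shape[0] for i in ims)
    ims=[cv2.copyMakeBorder(i,0,H-i.shape[0],0,0,0) for i in ims]
    cv2.imwrite(f"pics/{n}crop.png",np.hstack(ims)); print(np.hstack(ims).shape)
# height map prints
p,P=load('top',0)
for (x,y,w,h,st) in [(85,140,85,105,4),(260,110,75,120,4)]:
    print('z map cols',list(range(x,x+w,st)))
    for v in range(y,y+h,st): print(v,' '.join('%4.0f'%P[v,u,2] for u in range(x,x+w,st)))
E
```

```text
(580, 752, 3)
(390, 780, 3)
z map cols [85, 89, 93, 97, 101, 105, 109, 113, 117, 121, 125, 129, 133, 137, 141, 145, 149, 153, 157, 161, 165, 169]
140    2   -0    1    2    2    0    1    1    1    2   -1   -1    1    3    3   -1   -0   -2    1   -0    1    1
144    4   -2   -0    0    3    4   -2    3    2    2    4    1   -0   -3   -1   -1   -1   -1    1    2    1    2
148    1    3   -1    5    1    2    3    1    1    1    2    4   -2   -1   -0    5   -4   -2    0    1    1   -5
152    3    0    1   -1    3    4    0   -1    2    4    3   -0    1    2    2   -2  102    0    3   -0    2   -2
156    5    2   -1   -3   -1    6    2    2    4  102  102  101    4   -2    3  104  101   75   -1    3    3    2
160    1    5    3   96   99    1    3    1  102  100  100   99   84    3    1   98   98   81   29    2    1    2
164    1    2    2  101  103   78   50   40   97  101  101  101   85   45    9  nan   98   85   37   -1    1    5
168   -1    2    5  102   98   83   56   41  101  100  100  103   87   50   10   99  104   88   46    2    3    1
172    4    1    1  102  102   85   72   7
[... 4500 characters left out ...]
 1    0
202    2    4   -1    0   11   47   75   75   76   71   75   78   72   76   75   47    2   -0   -1
206   -0   -0   -0   -1    9   44   73   73   72   64   71   66   46   47   56   47    2    0   -1
210    3   -1    2   -0   14  127  123   98   45   66   75   73   47   43   47   47    1   -3    2
214    1    3    1   -0    5  123  119  100   89   81   74   76   46   49   49   43   -2    1   -1
218   -1   -0    0    0    1   47   48   47   46   48   44   36   29   21    0    0   -0    1   -1
222   -1    0    0   -0   -0    1    1    2    1   -3   -1    2    0    4    0   -2    0    2    4
226    0    0   -2    2   -2    1   -2   -0   -1   -2    3   -1   -1   -4    2    3    2    3   -0
```

View pics/topcrop.png

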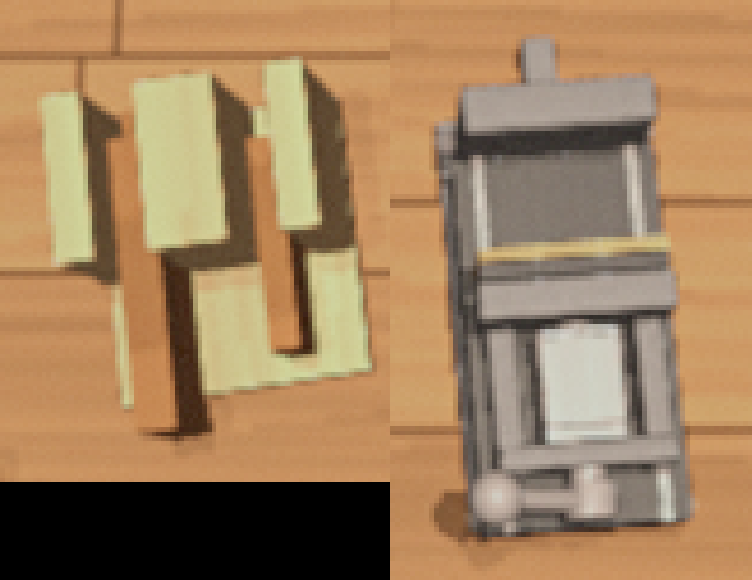

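View pics/sidecrop.png

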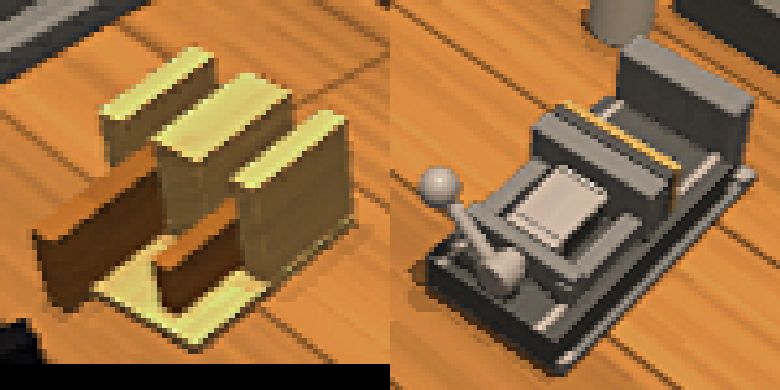

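```bash
cat > fit.py <<'E'
from h import *
def rect(P,mask,name,zr):
    Q=P[mask]; r=cv2.minAreaRect(Q[:,:2].astype(np.float32)); b=cv2.boxPoints(r)
    print(name,len(Q),'c',np.round(r[0],1),'size',np.round(r[1],1),'ang',round(r[2],1),'z',round(np.median(Q[:,2]),1)); 
    # PCA
    c=Q[:,:2].mean(0); w,V=np.linalg.eigh(np.cov((Q[:,:2]-c).T)); a=np.degrees(np.arctan2(V[1,1],V[0,1])); print('   mean',np.round(c,1),'pca major ang',round(a,2))
def box(P,x0,x1,y0,y1,z0,z1):
    m=np.zeros(P.shape[:2],bool); m[y0:y1,x0:x1]=1
    return m&(P[...,2]>z0)&(P[...,2]<z1)
E
python3 - <<'E'
from fit import *
p,P=load('top',0)
rect(P,box(P,105,128,170,236,66,78),'board',0)
rect(P,box(P,140,152,170,222,51,61),'spare',0)
rect(P,box(P,115,132,150,192,96,106),'rackmid',0)
rect(P,box(P,92,104,155,200,96,106),'rackL',0)
rect(P,box(P,144,156,150,200,96,106),'rackR',0)
rect(P,box(P,272,316,120,140,89,102),'fixedjaw',0)
rect(P,box(P,276,322,152,178,88,102),'movjaw',0)
rect(P,box(P,291,306,176,204,74,88),'lever',0)
rect(P,box(P,276,290,205,220,110,135),'ball',0)
rect(P,box(P,272,324,140,158,38,52),'bed',0)
rect(P,box(P,170,210,100,140,18,35),'tape',0)
rect(P,box(P,200,236,55,100,120,170),'bottle',0)
rect(P,box(P,236,260,85,125,50,170),'bottle2',0)
rect(P,box(P,360,400,175,222,22,38),'block',0)
rect(P,box(P,365,410,120,170,95,125),'can',0)
rect(P,box(P,120,155,250,330,10,100),'black',0)
p,P=load('side',0)
E
```

```text
board 582 c [512.8 339.3] size [ 60.4 171.4] ang 89.5 z 70.6
   mean [509.  340.8] pca major ang -168.36
spare 280 c [539.8 263.7] size [127.5  28.1] ang 8.8 z 55.3
   mean [533.  267.8] pca major ang -169.98
rackmid 578 c [582.3 314.4] size [97.8 44.3] ang 2.8 z 100.3
   mean [582.7 313. ] pca major ang -174.79
rackL 303 c [571.4 375.3] size [100.6  23.9] ang 9.3 z 100.4
   mean [572.5 376.2] pca major ang -173.12
rackR 315 c [589.5 248.1] size [99.1 23.1] ang 8.7 z 100.2
   mean [587.7 247.2] pca major ang -172.69
fixedjaw 405 c [ 700.9 -142.2] size [ 29.4 108.7] ang 4.2 z 94.9
   mean [ 699.9 -141.7] pca major ang 94.35
movjaw 614 c [ 600.8 -149.8] size [ 41.9 110. ] ang 3.7 z 94.7
   mean [ 599.9 -149.4] pca major ang 94.19
lever 367 c [ 540.  -149.4] size [38.3 71.3] ang 89.5 z 78.8
   mean [ 541.4 -150. ] pca major ang -179.68
ball 104 c [ 476.  -101.3] size [27.2 27. ] ang 45.4 z 120.5
   mean [ 475.5 -101.3] pca major ang 82.17
bed 742 c [ 664.  -145.8] size [ 51.8 121.5] ang 0.3 z 45.5
   mean [ 663.5 -145.8] pca major ang 90.2
tape 412 c [756.1 160. ] size [98.3 97.8] ang 4
[... 459 characters left out ...]
k 1054 c [276.7 286. ] size [ 26.3 200.2] ang 77.4 z 58.6
  return _methods._mean(a, axis=axis, dtype=dtype,
  ret = ret.dtype.type(ret / rcount)
fit.py:6: RuntimeWarning: Mean of empty slice.
  c=Q[:,:2].mean(0); w,V=np.linalg.eigh(np.cov((Q[:,:2]-c).T)); a=np.degrees(np.arctan2(V[1,1],V[0,1])); print('   mean',np.round(c,1),'pca major ang',round(a,2))
  ret = um.true_divide(
  avg = a.mean(axis, **keepdims_kw)
fit.py:6: RuntimeWarning: Degrees of freedom <= 0 for slice
  c=Q[:,:2].mean(0); w,V=np.linalg.eigh(np.cov((Q[:,:2]-c).T)); a=np.degrees(np.arctan2(V[1,1],V[0,1])); print('   mean',np.round(c,1),'pca major ang',round(a,2))
  c *= np.true_divide(1, fact)
  c *= np.true_divide(1, fact)
```

```bash
cat >> fit.py <<'E'
def unproj(c,uv,z):
    uv=np.atleast_2d(uv).astype(float); r=np.stack([(uv[:,0]-c['cx'])/c['fx'],(uv[:,1]-c['cy'])/c['fy'],np.ones(len(uv))],-1)
    T=c['world_from_camera']; r=r@T[:3,:3].T; s=(z-T[2,3])/r[:,2]; return T[:3,3]+r*s[:,None]
def prm(n,i): return np.load(f"{n}{i}c.npy",allow_pickle=True).item()
E
python3 - <<'E'
from fit import *
p,P=load('top',0); c=prm('top',0)
g=p.astype(int)
for v in (180,190,200,205,210,215,220,225,230,233,236):
    print(v,[tuple(g[v,u]) if 0 else int(g[v,u,2]) for u in range(104,140)], )
print('vise col'); 
for u in (284,296,306):
    print(u,[(v,int(g[v,u,2]),int(g[v,u,0]),int(P[v,u,2])) for v in range(128,182)])
E
```

```text
180 [111, 88, 93, 91, 122, 174, 198, 198, 195, 195, 195, 200, 206, 205, 208, 207, 205, 205, 207, 207, 205, 207, 206, 206, 205, 206, 208, 209, 203, 161, 94, 96, 96, 95, 96, 138]
190 [186, 99, 90, 91, 88, 116, 164, 185, 184, 184, 183, 183, 194, 208, 207, 205, 208, 206, 208, 206, 206, 207, 207, 207, 209, 208, 209, 209, 211, 207, 176, 103, 91, 95, 92, 96]
200 [170, 143, 101, 93, 87, 93, 122, 167, 187, 185, 187, 185, 185, 188, 188, 174, 120, 61, 68, 71, 69, 73, 133, 191, 211, 209, 208, 207, 207, 207, 208, 207, 207, 206, 206, 206]
205 [198, 199, 201, 199, 195, 196, 207, 198, 185, 185, 186, 185, 187, 186, 188, 192, 167, 77, 58, 67, 74, 66, 85, 172, 210, 207, 207, 205, 206, 206, 206, 206, 206, 205, 207, 206]
210 [186, 186, 184, 184, 187, 193, 204, 203, 192, 185, 186, 187, 184, 186, 188, 188, 174, 118, 63, 66, 69, 72, 72, 132, 190, 210, 207, 206, 205, 206, 206, 206, 206, 206, 205, 206]
215 [198, 199, 199, 198, 198, 193, 193, 206, 200, 184, 185, 184, 185, 187, 186, 191, 195, 172, 76, 57, 67, 72, 69, 89, 171, 211, 207, 206, 206, 207, 208, 207, 205, 206, 205, 206]
220 [191, 191, 191, 191, 191, 1
[... 3540 characters left out ...]
27, 107, 42), (149, 128, 107, 43), (150, 126, 107, 45), (151, 132, 112, 46), (152, 128, 107, 43), (153, 131, 109, 46), (154, 130, 109, 43), (155, 131, 111, 45), (156, 132, 111, 45), (157, 126, 106, 46), (158, 130, 105, 48), (159, 186, 122, 95), (160, 212, 131, 93), (161, 198, 117, 89), (162, 158, 104, 91), (163, 124, 104, 93), (164, 130, 110, 95), (165, 105, 87, 92), (166, 132, 112, 95), (167, 170, 149, 97), (168, 174, 150, 96), (169, 171, 149, 94), (170, 174, 152, 98), (171, 177, 155, 97), (172, 181, 157, 96), (173, 166, 144, 94), (174, 114, 97, 83), (175, 56, 46, 70), (176, 69, 61, 57), (177, 164, 155, 81), (178, 199, 188, 80), (179, 199, 182, 76), (180, 203, 185, 80), (181, 208, 190, 79)]
```

```bash
python3 - <<'E'
from fit import *
p,P=load('top',0); c=prm('top',0)
g=p.astype(int)
for v in (200,205,210,215,220,225,230): print(v,[int(g[v,u,0]) for u in range(106,124)],[int(g[v,u,1]) for u in range(106,124)])
f=lambda uv,z: print(np.round(unproj(c,uv,z)[:,:2],1).tolist())
e=unproj(c,[(120.3,205),(121.3,215),(122.4,225),(122.9,230)],70);print(np.round(e[:,:2],1)); d=e[0]-e[-1]; print('yaw',np.degrees(np.arctan2(d[1],d[0])))
f([(118,233.3)],70)
print('fixed');f([(284,136.1),(296,135.5),(306,134.9)],95)
print('facing');f([(284,160),(296,159.3),(306,158.5)],94)
print('rear');f([(284,175.4),(296,174.5),(306,173.7)],95)
E
```

```text
200 [50, 52, 44, 50, 57, 68, 76, 73, 76, 76, 77, 80, 79, 67, 46, 20, 29, 24] [74, 72, 71, 71, 87, 113, 127, 126, 128, 128, 128, 130, 129, 116, 76, 38, 41, 44]
205 [97, 96, 90, 107, 131, 112, 76, 76, 78, 76, 80, 75, 78, 80, 63, 29, 15, 22] [147, 145, 139, 157, 181, 164, 125, 126, 127, 125, 129, 126, 128, 133, 108, 46, 36, 38]
210 [82, 84, 86, 116, 145, 135, 98, 74, 78, 77, 73, 77, 78, 78, 71, 41, 21, 29] [131, 131, 134, 160, 192, 189, 152, 124, 126, 127, 122, 125, 128, 127, 116, 75, 37, 45]
215 [94, 93, 93, 93, 119, 144, 126, 75, 73, 72, 72, 78, 74, 79, 82, 68, 26, 18] [143, 144, 143, 139, 169, 200, 180, 125, 123, 125, 124, 128, 125, 132, 135, 115, 47, 35]
220 [90, 89, 89, 90, 109, 138, 135, 105, 83, 84, 82, 83, 83, 88, 85, 77, 49, 21] [138, 137, 137, 138, 159, 192, 190, 159, 136, 135, 135, 137, 134, 139, 138, 126, 83, 41]
225 [92, 90, 94, 91, 87, 113, 142, 121, 86, 84, 83, 83, 87, 85, 87, 85, 72, 28] [140, 139, 144, 138, 131, 163, 197, 176, 139, 135, 137, 136, 140, 137, 142, 139, 119, 50]
230 [97, 95, 95, 93, 95, 94, 95, 91, 87, 85, 81, 86, 85, 88, 82, 86, 73, 48] [147, 143, 146, 145, 143, 143, 144, 141, 139, 137, 134, 139, 137, 140, 136, 140, 126, 81]
[[501.9 327. ]
 [475.  322.9]
 [448.3 318.5]
 [435.  316.5]]
yaw 8.89073035645346
[[426.3, 329.0]]
fixed
[[684.7, -112.7], [686.3, -145.2], [687.9, -172.2]]
facing
[[618.5, -111.7], [620.4, -143.9], [622.5, -170.7]]
rear
[[576.2, -110.9], [578.5, -142.9], [580.6, -169.5]]
```

```bash
cat > mv.py <<'E'
import sys,numpy as np
from scipy.spatial.transform import Rotation as R
from cell import status
s=status.observe(); p=s['ee_pos']; r=R.from_rotvec(s['orientation']); M=r.as_matrix()
def yaw(M): return np.degrees(np.arctan2(M[1,1],M[0,1]))
print('t %.2f'%s['clock'],'pos',np.round(p,1),'yaw %.1f'%yaw(M),'tilt',np.round(M[:,2],3),'w',round(s['gripper_width'],3),'F',np.round(s['contact_force'],1),'q',np.round(s['qpos'],2))
a=[float(v) for v in sys.argv[1:]]
if len(a)>=3:
    q=np.array(a[:3]); y=np.radians(a[3]) if len(a)>3 else np.radians(yaw(M))
    T=np.array([[ -np.sin(y),np.cos(y),0],[np.cos(y),np.sin(y),0],[0,0,-1]]).T
    T=np.column_stack([np.cross([np.cos(y),np.sin(y),0],[0,0,-1]),[np.cos(y),np.sin(y),0],[0,0,-1]])
    print('d m',np.round(M.T@(q-p)/1000,4),'rot',np.round(R.from_matrix(M.T@T).as_rotvec(),4))
E
python3 mv.py 475.5 335 170 -81.5
```

```text
t 0.15 pos [252.  625.7 230.6] yaw 68.1 tilt [-0.    -0.001 -1.   ] w 1.0 F [-0.1  0.4 -0.4] q [-1.3   0.48  0.02  1.56 -0.01  1.11 -0.08]
d m [-0.3159 -0.1861  0.0609] rot [-3.0000e-04  1.8000e-03  2.6104e+00]
```

Request:
{"api": "jog_arm", "payload": {
  "plan": [
    {"x": -0.04, "y": -0.02, "z": 0.006, "rz": 0.124, "hand": -0.2},
    {"x": -0.08, "y": -0.04, "z": 0.012, "rz": 0.248, "hand": -0.2},
    {"x": -0.12, "y": -0.06, "z": 0.018, "rz": 0.372, "hand": -0.2},
    {"x": -0.16, "y": -0.08, "z": 0.024, "rz": 0.496, "hand": -0.2},
    {"x": -0.2, "y": -0.1, "z": 0.03, "rz": 0.62, "hand": -0.2}
  ]
}}

```text
schema error: expected keys hand, x, y, z, rx, ry, rz
```

```bash
python3 mv.py 475.5 335 170 -81.5
```

```text
t 0.15 pos [252.  625.7 230.6] yaw 68.1 tilt [-0.    -0.001 -1.   ] w 1.0 F [-0.1  0.4 -0.4] q [-1.3   0.48  0.02  1.56 -0.01  1.11 -0.08]
d m [-0.3159 -0.1861  0.0609] rot [-3.0000e-04  1.8000e-03  2.6104e+00]
```

All seven keys are needed in each row.

Request:
{"api": "jog_arm", "payload": {
  "plan": [
    {"x": -0.04, "y": -0.02, "z": 0.006, "rx": 0, "ry": 0, "rz": 0.124, "hand": -0.2},
    {"x": -0.08, "y": -0.04, "z": 0.012, "rx": 0, "ry": 0, "rz": 0.248, "hand": -0.2},
    {"x": -0.12, "y": -0.06, "z": 0.018, "rx": 0, "ry": 0, "rz": 0.372, "hand": -0.2},
    {"x": -0.15, "y": -0.08, "z": 0.024, "rx": 0, "ry": 0, "rz": 0.496, "hand": -0.2},
    {"x": -0.19, "y": -0.1, "z": 0.03, "rx": 0, "ry": 0, "rz": 0.62, "hand": -0.2}
  ],
  "force": 80
}}

```text
clock: 0.57
ee_pos: [385.9, 466.8, 202.0]
orientation: [-1.518, -2.75, 0.001]
contact_force: [0.4, 0.1, -0.4]
gripper_width: 0.597
```

```bash
python3 mv.py 475.5 335 170 -81.5
```

```text
t 0.57 pos [385.9 466.8 202. ] yaw 32.2 tilt [-0.001 -0.001 -1.   ] w 0.597 F [ 0.4  0.1 -0.4] q [-1.13  0.4   0.2   1.77 -0.09  0.99 -0.34]
d m [-0.1593  0.0056  0.032 ] rot [-4.0000e-04  9.0000e-04  1.9845e+00]
```

Request:
{"api": "jog_arm", "payload": {
  "plan": [
    {"x": -0.04, "y": 0.001, "z": 0.006, "rx": 0, "ry": 0, "rz": 0.124, "hand": -0.2},
    {"x": -0.08, "y": 0.002, "z": 0.012, "rx": 0, "ry": 0, "rz": 0.248, "hand": -0.2},
    {"x": -0.12, "y": 0.004, "z": 0.018, "rx": 0, "ry": 0, "rz": 0.372, "hand": -0.2},
    {"x": -0.159, "y": 0.005, "z": 0.024, "rx": 0, "ry": 0, "rz": 0.496, "hand": -0.2},
    {"x": -0.159, "y": 0.005, "z": 0.03, "rx": 0, "ry": 0, "rz": 0.62, "hand": -0.2}
  ]
}}

```text
clock: 0.98
ee_pos: [480.6, 328.1, 172.7]
orientation: [2.295, 2.139, -0.001]
contact_force: [0.0, -1.7, 0.3]
gripper_width: 0.601
```

Request:
{"api": "jog_arm", "payload": {
  "plan": [
    {"x": 0, "y": 0, "z": 0, "rx": 0, "ry": 0, "rz": 0.124, "hand": -0.2},
    {"x": 0, "y": 0, "z": 0, "rx": 0, "ry": 0, "rz": 0.248, "hand": -0.2},
    {"x": 0, "y": 0, "z": 0, "rx": 0, "ry": 0, "rz": 0.372, "hand": -0.2},
    {"x": 0, "y": 0, "z": 0, "rx": 0, "ry": 0, "rz": 0.496, "hand": -0.2},
    {"x": 0, "y": 0, "z": 0, "rx": 0, "ry": 0, "rz": 0.62, "hand": -0.2}
  ]
}}

```text
clock: 1.4
ee_pos: [475.0, 337.4, 172.3]
orientation: [2.834, 1.356, -0.001]
contact_force: [-0.6, -0.4, 0.3]
gripper_width: 0.598
```

Request:
{"api": "jog_arm", "payload": {
  "plan": [
    {"x": 0, "y": 0, "z": 0, "rx": 0, "ry": 0, "rz": 0.124, "hand": -0.2},
    {"x": 0, "y": 0, "z": 0, "rx": 0, "ry": 0, "rz": 0.248, "hand": -0.2},
    {"x": 0, "y": 0, "z": 0, "rx": 0, "ry": 0, "rz": 0.372, "hand": -0.2},
    {"x": 0, "y": 0, "z": 0, "rx": 0, "ry": 0, "rz": 0.496, "hand": -0.2},
    {"x": 0, "y": 0, "z": 0, "rx": 0, "ry": 0, "rz": 0.62, "hand": -0.2}
  ]
}}

```text
clock: 1.82
ee_pos: [474.9, 337.5, 172.3]
orientation: [3.112, 0.427, -0.001]
contact_force: [-0.0, -0.5, -0.3]
gripper_width: 0.595
```

```bash
python3 mv.py 475.5 335 130 -81.5; python3 - <<'E'
from h import *
snap('wrist',1); snap('top',1)
E
```

```text
t 1.82 pos [474.9 337.5 172.3] yaw -74.4 tilt [-0. -0. -1.] w 0.595 F [-0.  -0.5 -0.3] q [-1.23  0.46  0.67  1.87 -0.35  0.93 -1.7 ]
d m [-0.0001  0.0026  0.0423] rot [1.000e-04 4.000e-04 1.244e-01]
```

View pics/wrist1.png

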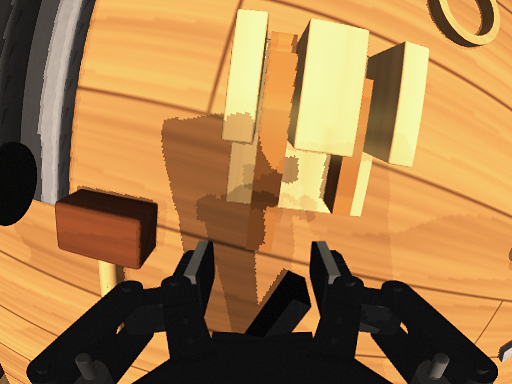

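View pics/top1.png

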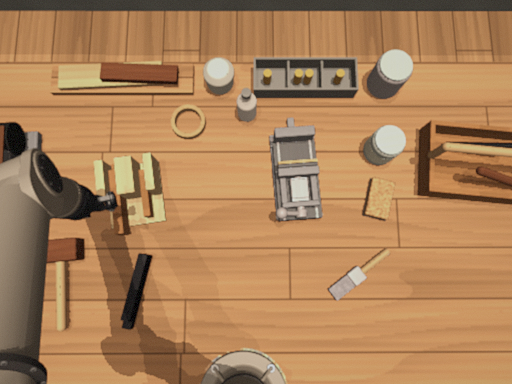

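Request:
{"api": "jog_arm", "payload": {
  "plan": [
    {"x": 0, "y": 0.0025, "z": 0.035, "rx": 0, "ry": 0, "rz": 0.124, "hand": -0.2},
    {"x": 0, "y": 0.0025, "z": 0.065, "rx": 0, "ry": 0, "rz": 0.124, "hand": -0.2},
    {"x": 0, "y": 0.0025, "z": 0.08, "rx": 0, "ry": 0, "rz": 0.124, "hand": -0.2}
  ]
}}

```text
clock: 2.17
ee_pos: [474.1, 334.4, 89.4]
orientation: [3.129, 0.25, -0.005]
contact_force: [-0.7, 0.8, -1.6]
gripper_width: 0.598
```

```bash
python3 mv.py 475.5 335 32 -81.5; python3 - <<'E'
from h import *
snap('wrist',2)
E
```

```text
t 2.17 pos [474.1 334.4  89.4] yaw -80.9 tilt [-0.003 -0.002 -1.   ] w 0.598 F [-0.7  0.8 -1.6] q [-1.18  0.57  0.62  1.93 -0.46  0.78 -1.72]
d m [ 0.0017 -0.0005  0.0574] rot [0.0019 0.0033 0.0109]
```

View pics/wrist2.png

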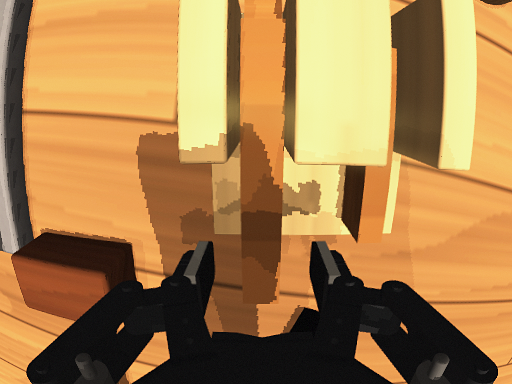

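Request:
{"api": "jog_arm", "payload": {
  "plan": [
    {"x": 0.001, "y": 0, "z": 0.025, "rx": 0, "ry": 0, "rz": 0.005, "hand": -0.2},
    {"x": 0.001, "y": 0, "z": 0.045, "rx": 0, "ry": 0, "rz": 0.005, "hand": -0.2},
    {"x": 0.001, "y": 0, "z": 0.057, "rx": 0, "ry": 0, "rz": 0.005, "hand": -0.2},
    {"x": 0.001, "y": 0, "z": 0.057, "rx": 0, "ry": 0, "rz": 0.005, "hand": 1},
    {"x": 0.001, "y": 0, "z": 0.057, "rx": 0, "ry": 0, "rz": 0.005, "hand": 1}
  ],
  "force": 80
}}

```text
clock: 2.63
ee_pos: [477.0, 335.2, 35.8]
orientation: [3.132, 0.237, -0.001]
contact_force: [-0.1, -0.2, 0.7]
gripper_width: 0.324
```

Request:
{"api": "jog_arm", "payload": {
  "plan": [
    {"x": 0, "y": 0, "z": 0, "rx": 0, "ry": 0, "rz": 0, "hand": 1},
    {"x": 0, "y": 0, "z": 0, "rx": 0, "ry": 0, "rz": 0, "hand": 1},
    {"x": 0, "y": 0, "z": 0, "rx": 0, "ry": 0, "rz": 0, "hand": 1}
  ]
}}

```text
clock: 2.88
ee_pos: [477.2, 335.7, 36.4]
orientation: [-3.132, -0.236, -0.001]
contact_force: [-1.2, -0.7, 1.5]
gripper_width: 0.266
```

```bash
python3 mv.py 475.5 335 142 -81.5
```

```text
t 2.88 pos [477.2 335.7  36.4] yaw -81.4 tilt [ 0.001  0.001 -1.   ] w 0.266 F [-1.2 -0.7  1.5] q [-1.13  0.65  0.55  1.95 -0.53  0.69 -1.67]
d m [-0.0017  0.0003 -0.1056] rot [-0.0009 -0.001   0.0019]
```

Request:
{"api": "jog_arm", "payload": {
  "plan": [
    {"x": 0, "y": 0, "z": -0.01, "rx": 0, "ry": 0, "rz": 0, "hand": 1},
    {"x": 0, "y": 0, "z": -0.03, "rx": 0, "ry": 0, "rz": 0, "hand": 1},
    {"x": 0, "y": 0, "z": -0.06, "rx": 0, "ry": 0, "rz": 0, "hand": 1},
    {"x": 0, "y": 0, "z": -0.09, "rx": 0, "ry": 0, "rz": 0, "hand": 1},
    {"x": 0, "y": 0, "z": -0.12, "rx": 0, "ry": 0, "rz": 0, "hand": 1}
  ]
}}

```text
clock: 3.3
ee_pos: [476.6, 334.9, 157.5]
orientation: [3.133, 0.234, -0.0]
contact_force: [-0.7, 0.6, -0.9]
gripper_width: 0.271
```

```bash
python3 - <<'E'
from h import *
snap('wrist',3); snap('side',3)
p=np.hstack([cv2.imread('pics/wrist3.png'),cv2.imread('pics/side3.png')]); cv2.imwrite('pics/c3.png',cv2.resize(p,(800,300)))
E
python3 mv.py 603.5 25 160 4
```

```text
t 3.40 pos [479.8 336.7 161.1] yaw -81.4 tilt [ 0.007  0.006 -1.   ] w 0.27 F [ 1.1 -0.1 -2.1] q [-1.24  0.48  0.69  1.88 -0.39  0.91 -1.78]
d m [ 7.590e-02  3.266e-01 -1.000e-04] rot [ 1.3000e-03 -1.0100e-02 -1.4914e+00]
```

View pics/c3.png

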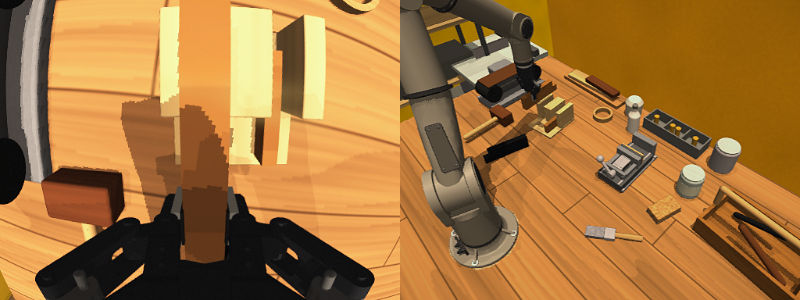

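Request:
{"api": "jog_arm", "payload": {
  "plan": [
    {"x": 0.006, "y": 0.025, "z": -0.01, "rx": 0, "ry": 0, "rz": -0.12, "hand": 1},
    {"x": 0.012, "y": 0.055, "z": -0.01, "rx": 0, "ry": 0, "rz": -0.24, "hand": 1},
    {"x": 0.018, "y": 0.085, "z": -0.01, "rx": 0, "ry": 0, "rz": -0.36, "hand": 1},
    {"x": 0.025, "y": 0.115, "z": -0.01, "rx": 0, "ry": 0, "rz": -0.48, "hand": 1},
    {"x": 0.031, "y": 0.145, "z": -0.01, "rx": 0, "ry": 0, "rz": -0.6, "hand": 1}
  ]
}}

```text
clock: 3.82
ee_pos: [529.0, 195.1, 165.5]
orientation: [-2.92, -1.16, 0.001]
contact_force: [0.5, -0.0, -1.5]
gripper_width: 0.268
```

```bash
python3 mv.py 603.5 25 120 4
```

```text
t 3.82 pos [529.  195.1 165.5] yaw -46.7 tilt [-0. -0. -1.] w 0.268 F [ 0.5 -0.  -1.5] q [-0.9   0.41  0.56  1.92 -0.28  0.89 -1.01]
d m [-0.0625  0.1748  0.0455] rot [-3.000e-04  2.000e-04 -8.845e-01]
```

Request:
{"api": "jog_arm", "payload": {
  "plan": [
    {"x": -0.01, "y": 0.025, "z": 0, "rx": 0, "ry": 0, "rz": -0.12, "hand": 1},
    {"x": -0.02, "y": 0.055, "z": 0, "rx": 0, "ry": 0, "rz": -0.24, "hand": 1},
    {"x": -0.03, "y": 0.085, "z": 0, "rx": 0, "ry": 0, "rz": -0.36, "hand": 1},
    {"x": -0.04, "y": 0.115, "z": 0, "rx": 0, "ry": 0, "rz": -0.48, "hand": 1},
    {"x": -0.05, "y": 0.145, "z": 0.01, "rx": 0, "ry": 0, "rz": -0.6, "hand": 1}
  ]
}}

```text
clock: 4.23
ee_pos: [592.6, 54.8, 156.9]
orientation: [2.446, 1.969, 0.004]
contact_force: [0.9, 1.5, -2.7]
gripper_width: 0.271
```

```bash
python3 mv.py 603.5 25 100 4
```

```text
t 4.23 pos [592.6  54.8 156.9] yaw -12.3 tilt [ 0.003  0.001 -1.   ] w 0.271 F [ 0.9  1.5 -2.7] q [-0.53  0.45  0.43  1.85 -0.24  0.89 -0.2 ]
d m [-0.0269  0.0168  0.0569] rot [ 0.0026 -0.0008 -0.2849]
```

Request:
{"api": "jog_arm", "payload": {
  "plan": [
    {"x": -0.013, "y": 0.008, "z": 0.02, "rx": 0, "ry": 0, "rz": -0.12, "hand": 1},
    {"x": -0.027, "y": 0.017, "z": 0.05, "rx": 0, "ry": 0, "rz": -0.24, "hand": 1},
    {"x": -0.027, "y": 0.017, "z": 0.08, "rx": 0, "ry": 0, "rz": -0.285, "hand": 1},
    {"x": -0.027, "y": 0.017, "z": 0.11, "rx": 0, "ry": 0, "rz": -0.285, "hand": 1},
    {"x": -0.027, "y": 0.017, "z": 0.117, "rx": 0, "ry": 0, "rz": -0.285, "hand": 1}
  ]
}}

```text
clock: 4.65
ee_pos: [598.3, 25.5, 33.9]
orientation: [-2.147, -2.287, 0.01]
contact_force: [-1.8, 0.0, -2.7]
gripper_width: 0.27
```

```bash
python3 - <<'E'
from h import *
snap('top',4); snap('side',4)
a=cv2.imread('pics/top4.png')[100:260,160:340]; b=cv2.imread('pics/side4.png')[90:250,170:350]
cv2.imwrite('pics/c4.png',cv2.resize(np.hstack([a,b]),(800,356),interpolation=cv2.INTER_NEAREST))
E
python3 mv.py 603.5 25 27 4
```

```text
t 4.75 pos [600.3  26.1  36.9] yaw 3.7 tilt [-0.004 -0.001 -1.   ] w 0.265 F [-0.5  0.3 -1.7] q [-0.37  0.62  0.3   1.89 -0.28  0.68  0.16]
d m [-0.0013  0.0032  0.0099] rot [-0.0043  0.0005 -0.0061]
```

View pics/c4.png

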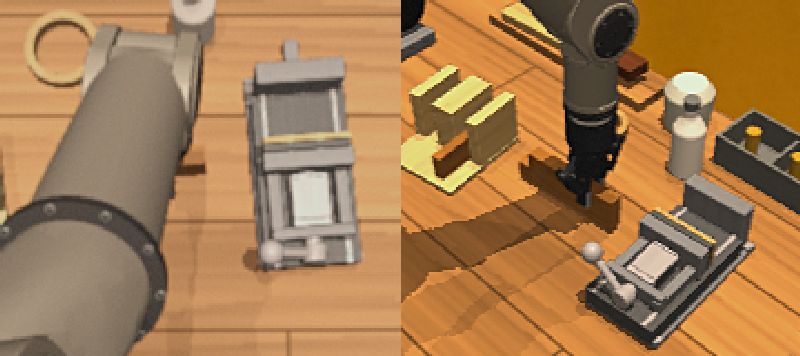

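Request:
{"api": "jog_arm", "payload": {
  "plan": [
    {"x": 0, "y": 0, "z": 0.004, "rx": 0, "ry": 0, "rz": -0.005, "hand": 1},
    {"x": 0, "y": 0, "z": 0.008, "rx": 0, "ry": 0, "rz": -0.005, "hand": 1},
    {"x": 0, "y": 0, "z": 0.01, "rx": 0, "ry": 0, "rz": -0.005, "hand": 1},
    {"x": 0, "y": 0, "z": 0.01, "rx": 0, "ry": 0, "rz": -0.005, "hand": 1}
  ]
}}

```text
clock: 5.08
ee_pos: [602.4, 26.6, 29.1]
orientation: [2.143, 2.297, 0.001]
contact_force: [-0.3, 0.2, -3.0]
gripper_width: 0.271
```

```bash
python3 mv.py 603.5 25 27 4
```

```text
t 5.08 pos [602.4  26.6  29.1] yaw 4.0 tilt [ 0.001  0.    -1.   ] w 0.271 F [-0.3  0.2 -3. ] q [-0.36  0.63  0.29  1.89 -0.28  0.66  0.17]
d m [-0.0017  0.001   0.0021] rot [ 0.0011 -0.0002 -0.0004]
```

Request:
{"api": "jog_arm", "payload": {
  "plan": [
    {"x": 0, "y": 0, "z": 0.0015, "rx": 0, "ry": 0, "rz": 0, "hand": 1},
    {"x": 0, "y": 0, "z": 0.003, "rx": 0, "ry": 0, "rz": 0, "hand": 1}
  ]
}}

```text
clock: 5.25
ee_pos: [602.6, 26.5, 26.3]
orientation: [2.143, 2.296, 0.002]
contact_force: [-8.3, 0.1, 20.5]
gripper_width: 0.266
```

```bash
python3 mv.py 603.5 25 27 4
```

```text
t 5.25 pos [602.6  26.5  26.3] yaw 4.0 tilt [ 0.001  0.    -1.   ] w 0.266 F [-8.3  0.1 20.5] q [-0.36  0.64  0.29  1.89 -0.28  0.65  0.17]
d m [-0.0015  0.0008 -0.0007] rot [ 0.0013 -0.0003 -0.0007]
```

Request:
{"api": "jog_arm", "payload": {
  "plan": [
    {"x": 0, "y": 0, "z": -0.001, "rx": 0, "ry": 0, "rz": 0, "hand": 0.2},
    {"x": 0, "y": 0, "z": -0.001, "rx": 0, "ry": 0, "rz": 0, "hand": -0.2},
    {"x": 0, "y": 0, "z": -0.001, "rx": 0, "ry": 0, "rz": 0, "hand": -0.3},
    {"x": 0, "y": 0, "z": -0.001, "rx": 0, "ry": 0, "rz": 0, "hand": -0.3},
    {"x": 0, "y": 0, "z": -0.02, "rx": 0, "ry": 0, "rz": 0, "hand": -0.3}
  ]
}}

```text
clock: 5.67
ee_pos: [599.6, 26.3, 42.9]
orientation: [-2.141, -2.294, 0.007]
contact_force: [0.2, -0.6, -0.2]
gripper_width: 0.65
```

Request:
{"api": "jog_arm", "payload": {
  "plan": [
    {"x": 0, "y": 0, "z": -0.03, "rx": 0, "ry": 0, "rz": 0, "hand": -0.3},
    {"x": 0, "y": 0, "z": -0.06, "rx": 0, "ry": 0, "rz": 0, "hand": -0.3},
    {"x": 0, "y": 0, "z": -0.09, "rx": 0, "ry": 0, "rz": 0, "hand": -0.3}
  ]
}}

```text
clock: 5.92
ee_pos: [601.6, 26.1, 136.5]
orientation: [-2.143, -2.296, 0.001]
contact_force: [0.7, 0.5, -0.2]
gripper_width: 0.65
```

```bash
python3 mv.py 596 125 140 4; python3 - <<'E'
from h import *
snap('wrist',5)
E
```

```text
t 5.92 pos [601.6  26.1 136.5] yaw 3.9 tilt [-0.001 -0.    -1.   ] w 0.65 F [ 0.7  0.5 -0.2] q [-0.42  0.48  0.36  1.84 -0.21  0.86  0.11]
d m [ 0.099   0.0012 -0.0036] rot [-0.0009  0.0002 -0.001 ]
```

View pics/wrist5.png

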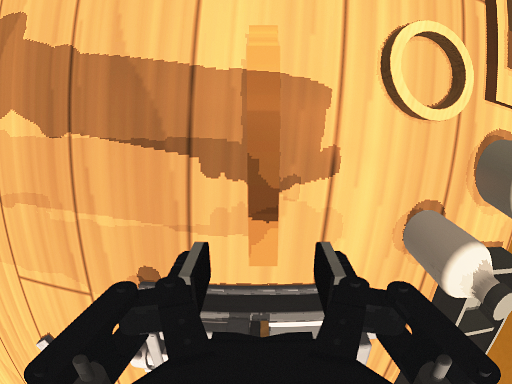

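Request:
{"api": "jog_arm", "payload": {
  "plan": [
    {"x": 0.035, "y": 0, "z": 0, "rx": 0, "ry": 0, "rz": 0, "hand": -0.3},
    {"x": 0.07, "y": 0, "z": 0, "rx": 0, "ry": 0, "rz": 0, "hand": -0.3},
    {"x": 0.1, "y": 0, "z": 0.01, "rx": 0, "ry": 0, "rz": 0, "hand": -0.3},
    {"x": 0.1, "y": 0, "z": 0.04, "rx": 0, "ry": 0, "rz": 0, "hand": -0.3},
    {"x": 0.1, "y": 0, "z": 0.05, "rx": 0, "ry": 0, "rz": 0, "hand": -0.3}
  ]
}}

```text
clock: 6.38
ee_pos: [593.2, 129.1, 82.7]
orientation: [-2.136, -2.3, 0.003]
contact_force: [-1.1, -0.7, -1.0]
gripper_width: 0.654
```

```bash
python3 mv.py 596 125 25 4; python3 - <<'E'
from h import *
snap('wrist',6)
E
```

```text
t 6.38 pos [593.2 129.1  82.7] yaw 4.2 tilt [-0.003  0.    -1.   ] w 0.654 F [-1.1 -0.7 -1. ] q [-0.55  0.56  0.31  1.86 -0.24  0.77 -0.03]
d m [-0.0044  0.0027  0.0577] rot [-0.003  -0.0007  0.0042]
```

View pics/wrist6.png

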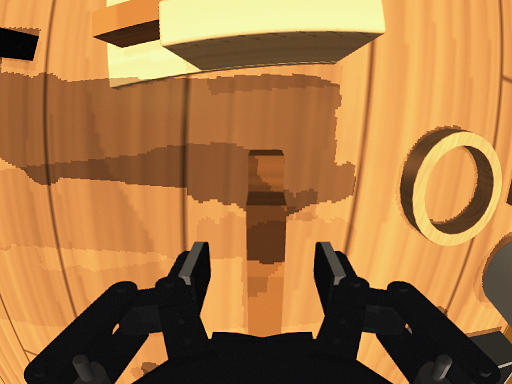

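```bash
cat >> fit.py <<'E'
def wcloud(i):
    d=np.load(f"wrist{i}.npy"); c=prm('wrist',i); h,w=d.shape; u,v=np.meshgrid(np.arange(w),np.arange(h))
    x=(u-c['cx'])/c['fx'];y=(v-c['cy'])/c['fy']; r=np.hypot(x,y)+1e-9; k=np.tan(r)/r
    P=np.stack([x*k*d,y*k*d,d],-1); T=c['world_from_camera']; P=P@T[:3,:3].T+T[:3,3]; P[d<=0]=np.nan; return P
E
python3 - <<'E'
from fit import *
P=wcloud(6)
rect(P,box(P,235,300,190,330,54,68),'top',0)
rect(P,box(P,235,300,140,205,24,36),'step',0)
for v in range(140,320,10): print(v,np.round(P[v,255],0),np.round(P[v,266],0),np.round(P[v,278],0))
E
```

```text
top 4737 c [597.1  99.5] size [24.4 96.8] ang 4.1 z 58.2
   mean [596.7 105.9] pca major ang 93.84
step 1415 c [593.1 159.3] size [23.8 25.2] ang 3.6 z 28.2
   mean [593.  158.7] pca major ang 93.75
140 [584. 178.  -1.] [592. 179.  -2.] [601. 180.  -1.]
150 [584. 171.   1.] [593. 172.   2.] [602. 172.   2.]
160 [585. 168.  28.] [593. 168.  27.] [601. 169.  28.]
170 [586. 161.  29.] [593. 162.  28.] [601. 162.  29.]
180 [586. 154.  28.] [594. 155.  27.] [602. 155.  28.]
190 [587. 147.  28.] [594. 148.  29.] [602. 148.  27.]
200 [587. 147.  49.] [594. 147.  48.] [601. 148.  49.]
210 [588. 143.  58.] [594. 144.  58.] [601. 144.  58.]
220 [588. 137.  58.] [595. 137.  58.] [602. 138.  58.]
230 [589. 130.  58.] [595. 131.  58.] [nan nan nan]
240 [589. 124.  58.] [596. 125.  59.] [603. 125.  58.]
250 [589. 117.  58.] [596. 117.  57.] [604. 118.  58.]
260 [590. 110.  58.] [597. 111.  59.] [604. 111.  58.]
270 [590. 103.  59.] [597. 103.  58.] [605. 103.  58.]
280 [591.  95.  59.] [598.  95.  57.] [606.  96.  58.]
290 [591.  87.  59.] [599.  88.  59.] [607.  88.  58.]
300 [592.  78.  58.] [599.  78.  57.] [607.  80.  58.]
310 [592.  70.  58.] [600.  70.  58.] [608.  71.  58.]
```

```bash
python3 mv.py 595.7 123 26 3.8
```

```text
t 6.43 pos [592.3 126.5  81.6] yaw 4.1 tilt [-0.006 -0.002 -1.   ] w 0.651 F [-1.6 -0.9 -0.5] q [-0.55  0.56  0.32  1.86 -0.24  0.77 -0.03]
d m [-0.0037  0.0034  0.0556] rot [-0.0059  0.0014  0.0048]
```

Request:
{"api": "jog_arm", "payload": {
  "plan": [
    {"x": -0.003, "y": 0.0015, "z": 0.02, "rx": 0, "ry": 0, "rz": 0, "hand": -0.3},
    {"x": -0.003, "y": 0.0015, "z": 0.045, "rx": 0, "ry": 0, "rz": 0, "hand": -0.3},
    {"x": -0.003, "y": 0.0015, "z": 0.058, "rx": 0, "ry": 0, "rz": 0, "hand": -0.3},
    {"x": -0.003, "y": 0.0015, "z": 0.058, "rx": 0, "ry": 0, "rz": 0, "hand": -0.3}
  ]
}}

```text
clock: 6.77
ee_pos: [595.0, 121.4, 25.2]
orientation: [-2.144, -2.293, 0.007]
contact_force: [-0.7, 0.2, 0.3]
gripper_width: 0.651
```

```bash
python3 mv.py 595.7 123 26 3.8
```

```text
t 6.77 pos [595.  121.4  25.2] yaw 3.9 tilt [-0.005 -0.002 -1.   ] w 0.651 F [-0.7  0.2  0.3] q [-0.51  0.64  0.28  1.87 -0.27  0.67  0.  ]
d m [ 0.0016  0.0008 -0.0008] rot [-0.0048  0.0017  0.0009]
```

Request:
{"api": "jog_arm", "payload": {
  "plan": [
    {"x": 0, "y": 0, "z": 0, "rx": 0, "ry": 0, "rz": 0, "hand": 1},
    {"x": 0, "y": 0, "z": 0, "rx": 0, "ry": 0, "rz": 0, "hand": 1},
    {"x": 0, "y": 0, "z": 0, "rx": 0, "ry": 0, "rz": 0, "hand": 1},
    {"x": 0, "y": 0, "z": 0, "rx": 0, "ry": 0, "rz": 0, "hand": 1},
    {"x": 0, "y": 0, "z": 0, "rx": 0, "ry": 0, "rz": 0, "hand": 1}
  ],
  "force": 80
}}

```text
clock: 7.18
ee_pos: [598.0, 123.1, 29.1]
orientation: [2.143, 2.295, 0.003]
contact_force: [-1.4, -0.8, 6.5]
gripper_width: 0.266
```

```bash
python3 mv.py 660.7 -64.8 145 4
```

```text
t 7.18 pos [598.  123.1  29.1] yaw 3.9 tilt [ 0.002  0.001 -1.   ] w 0.266 F [-1.4 -0.8  6.5] q [-0.52  0.64  0.28  1.87 -0.27  0.67  0.  ]
d m [-0.1917  0.05   -0.1159] rot [ 0.0025 -0.0005 -0.0012]
```

Request:
{"api": "jog_arm", "payload": {
  "plan": [
    {"x": 0, "y": 0, "z": -0.02, "rx": 0, "ry": 0, "rz": 0, "hand": 1},
    {"x": 0, "y": 0, "z": -0.055, "rx": 0, "ry": 0, "rz": 0, "hand": 1},
    {"x": 0, "y": 0, "z": -0.09, "rx": 0, "ry": 0, "rz": 0, "hand": 1},
    {"x": -0.01, "y": 0.005, "z": -0.12, "rx": 0, "ry": 0, "rz": 0, "hand": 1},
    {"x": -0.035, "y": 0.015, "z": -0.13, "rx": 0, "ry": 0, "rz": 0, "hand": 1}
  ]
}}

```text
clock: 7.6
ee_pos: [615.6, 94.3, 162.5]
orientation: [2.136, 2.303, 0.012]
contact_force: [0.9, -0.1, -1.9]
gripper_width: 0.269
```

```bash
python3 mv.py 660.7 -64.8 155 4
```

```text
t 7.60 pos [615.6  94.3 162.5] yaw 4.3 tilt [ 0.006  0.005 -1.   ] w 0.269 F [ 0.9 -0.1 -1.9] q [-0.51  0.48  0.36  1.78 -0.21  0.92  0.01]
d m [-0.162   0.0329  0.0069] rot [ 0.006  -0.0046  0.0056]
```

Request:
{"api": "jog_arm", "payload": {
  "plan": [
    {"x": -0.035, "y": 0.007, "z": 0, "rx": 0, "ry": 0, "rz": 0, "hand": 1},
    {"x": -0.07, "y": 0.015, "z": 0, "rx": 0, "ry": 0, "rz": 0, "hand": 1},
    {"x": -0.105, "y": 0.022, "z": 0, "rx": 0, "ry": 0, "rz": 0, "hand": 1},
    {"x": -0.14, "y": 0.03, "z": 0, "rx": 0, "ry": 0, "rz": 0, "hand": 1},
    {"x": -0.16, "y": 0.035, "z": 0, "rx": 0, "ry": 0, "rz": 0, "hand": 1}
  ]
}}

```text
clock: 8.02
ee_pos: [660.2, -73.4, 158.0]
orientation: [2.147, 2.291, -0.002]
contact_force: [0.4, -2.2, -2.3]
gripper_width: 0.264
```

Request:
{"api": "jog_arm", "payload": {
  "plan": [
    {"x": 0, "y": 0, "z": 0, "rx": 0, "ry": 0, "rz": 0, "hand": 1},
    {"x": 0, "y": 0, "z": 0, "rx": 0, "ry": 0, "rz": 0, "hand": 1}
  ]
}}

```text
clock: 8.18
ee_pos: [659.8, -69.9, 157.5]
orientation: [2.147, 2.293, -0.001]
contact_force: [0.2, -0.1, -3.1]
gripper_width: 0.266
```

```bash
python3 - <<'E'
from h import *
for n in('wrist','side','top'): snap(n,7)
a=cv2.imread('pics/wrist7.png'); b=cv2.resize(cv2.imread('pics/side7.png')[120:264,220:346],(336,384),interpolation=cv2.INTER_NEAREST)
cv2.imwrite('pics/c7.png',cv2.resize(np.hstack([a,b]),(800,362)))
E
python3 mv.py 660.7 -64.8 155 4
```

```text
t 8.33 pos [659.9 -65.8 157.2] yaw 4.1 tilt [-0.001  0.001 -1.   ] w 0.267 F [ 0.7  0.3 -2.4] q [-0.25  0.55  0.37  1.67 -0.24  0.96  0.27]
d m [0.0009 0.0009 0.0022] rot [-0.0005 -0.0014  0.0014]
```

View pics/c7.png

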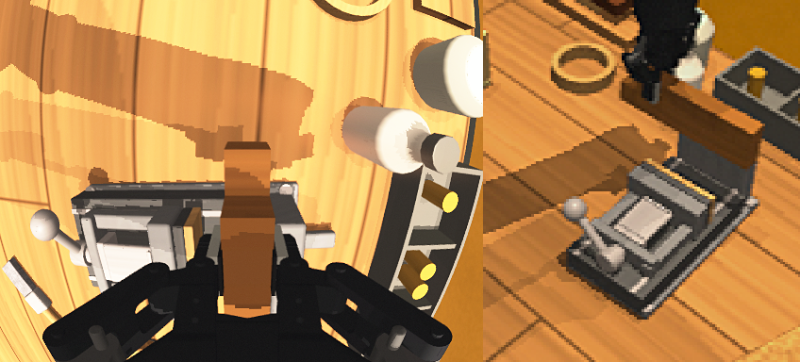

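View pics/top7.png

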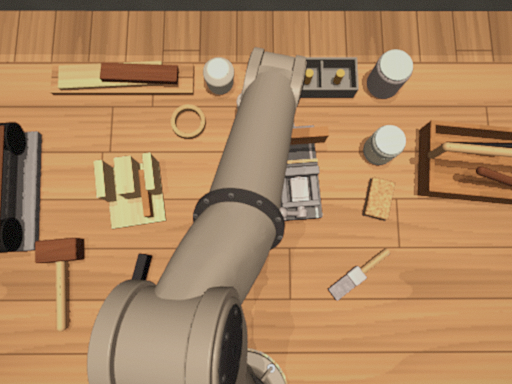

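```bash
python3 - <<'E'
from fit import *
p,P=load('top',7)
rect(P,box(P,296,335,125,150,170,205),'held top',0)
Q=P[box(P,296,335,125,150,170,205)]; print(Q.min(0),Q.max(0))
P=wcloud(7)
rect(P,box(P,215,300,210,330,150,205),'wtop',0)
rect(P,box(P,215,300,140,210,120,175),'wstep',0)
# jaw things in wrist view
rect(P,box(P,60,330,180,330,88,102),'jaws',0)
E
```

```text
held top 382 c [ 667.5 -174.4] size [25.5 81.1] ang 4.4 z 187.7
   mean [ 665.4 -174.4] pca major ang 94.26
[ 652.27556228 -215.75889978  170.03430068] [ 681.25950168 -134.54110896  192.24748416]
wtop 8155 c [657.7 -67.9] size [41.6 55.6] ang 3.0 z 187.4
   mean [659.3 -60.7] pca major ang 94.56
wstep 2903 c [657.6 -28.4] size [24.3 25.7] ang 3.5 z 157.4
   mean [657.6 -26.9] pca major ang 94.48
jaws 2894 c [ 597.  -108.4] size [ 95.4 230.3] ang 78.0 z 93.3
   mean [ 616.1 -109.2] pca major ang -175.55
```

Request:
{"api": "jog_arm", "payload": {
  "plan": [
    {"x": 0, "y": 0, "z": 0.015, "rx": 0, "ry": 0, "rz": 0, "hand": 1},
    {"x": 0, "y": 0, "z": 0.035, "rx": 0, "ry": 0, "rz": 0, "hand": 1},
    {"x": 0, "y": 0, "z": 0.055, "rx": 0, "ry": 0, "rz": 0, "hand": 1},
    {"x": 0, "y": 0, "z": 0.07, "rx": 0, "ry": 0, "rz": 0, "hand": 1},
    {"x": 0, "y": 0, "z": 0.076, "rx": 0, "ry": 0, "rz": 0, "hand": 1}
  ]
}}

```text
clock: 8.75
ee_pos: [658.4, -65.4, 78.9]
orientation: [-2.138, -2.297, 0.003]
contact_force: [-0.1, -0.4, -2.8]
gripper_width: 0.27
```

Request:
{"api": "jog_arm", "payload": {
  "plan": [
    {"x": 0, "y": 0, "z": 0.002, "rx": 0, "ry": 0, "rz": 0, "hand": 1},
    {"x": 0, "y": 0, "z": 0.003, "rx": 0, "ry": 0, "rz": 0, "hand": 1},
    {"x": 0, "y": 0, "z": 0.003, "rx": 0, "ry": 0, "rz": 0, "hand": 1}
  ]
}}

```text
clock: 9.0
ee_pos: [660.8, -67.5, 79.3]
orientation: [2.142, 2.297, 0.002]
contact_force: [0.6, 0.7, -2.3]
gripper_width: 0.266
```

```bash
python3 mv.py 660.7 -64.8 74 4
```

```text
t 9.00 pos [660.8 -67.5  79.3] yaw 4.0 tilt [ 0.001  0.    -1.   ] w 0.266 F [ 0.6  0.7 -2.3] q [-0.23  0.64  0.34  1.72 -0.27  0.82  0.3 ]
d m [0.0027 0.0001 0.0053] rot [ 0.0014 -0.     -0.0002]
```

Request:
{"api": "jog_arm", "payload": {
  "plan": [
    {"x": 0, "y": 0, "z": 0.002, "rx": 0, "ry": 0, "rz": 0, "hand": 1},
    {"x": 0, "y": 0, "z": 0.004, "rx": 0, "ry": 0, "rz": 0, "hand": 1},
    {"x": 0, "y": 0, "z": 0.004, "rx": 0, "ry": 0, "rz": 0, "hand": 1}
  ]
}}

```text
clock: 9.25
ee_pos: [660.2, -67.9, 74.7]
orientation: [2.143, 2.297, 0.001]
contact_force: [-0.5, -0.8, -2.0]
gripper_width: 0.272
```

Request:
{"api": "jog_arm", "payload": {
  "plan": [
    {"x": 0, "y": 0, "z": 0.001, "rx": 0, "ry": 0, "rz": 0, "hand": 1},
    {"x": 0, "y": 0, "z": 0.001, "rx": 0, "ry": 0, "rz": 0, "hand": 1}
  ]
}}

```text
clock: 9.42
ee_pos: [660.4, -67.9, 74.2]
orientation: [2.143, 2.296, 0.001]
contact_force: [-1.6, 0.9, 3.2]
gripper_width: 0.266
```

Request:
{"api": "jog_arm", "payload": {
  "plan": [
    {"x": 0, "y": 0, "z": 0.0005, "rx": 0, "ry": 0, "rz": 0, "hand": 1},
    {"x": 0, "y": 0, "z": 0.0005, "rx": 0, "ry": 0, "rz": 0, "hand": 0.3},
    {"x": 0, "y": 0, "z": 0.0005, "rx": 0, "ry": 0, "rz": 0, "hand": 0},
    {"x": 0, "y": 0, "z": 0.0005, "rx": 0, "ry": 0, "rz": 0, "hand": -0.2},
    {"x": 0, "y": 0, "z": 0.0005, "rx": 0, "ry": 0, "rz": 0, "hand": -0.2}
  ]
}}

```text
clock: 9.83
ee_pos: [660.3, -68.0, 72.9]
orientation: [2.143, 2.297, 0.0]
contact_force: [-1.1, -0.0, 0.0]
gripper_width: 0.6
```

```bash
python3 mv.py 660.7 -64.8 150 4;  python3 - <<'E'
from h import *
for n in('wrist','side','top'): snap(n,8)
a=cv2.imread('pics/wrist8.png'); b=cv2.resize(cv2.imread('pics/side8.png')[120:264,220:346],(336,384),interpolation=cv2.INTER_NEAREST)
cv2.imwrite('pics/c8.png',cv2.resize(np.hstack([a,b]),(800,362)))
E
```

```text
t 9.83 pos [660.3 -68.   72.9] yaw 4.0 tilt [ 0. -0. -1.] w 0.6 F [-1.1 -0.   0. ] q [-0.23  0.65  0.33  1.72 -0.28  0.81  0.31]
d m [ 0.0032  0.0007 -0.0771] rot [ 0.0002  0.0001 -0.0008]
```

View pics/c8.png

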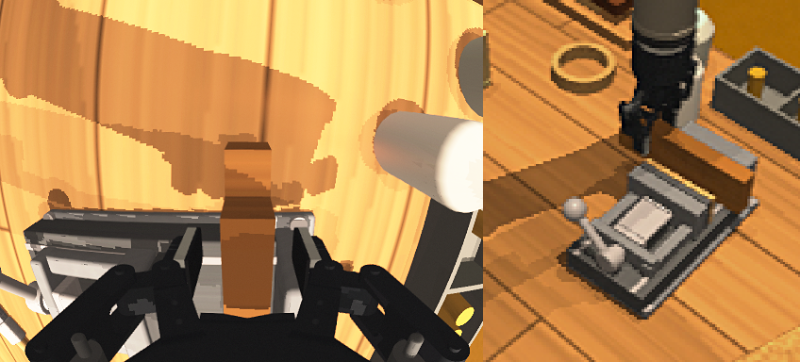

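Request:
{"api": "jog_arm", "payload": {
  "plan": [
    {"x": 0, "y": 0, "z": -0.02, "rx": 0, "ry": 0, "rz": 0, "hand": -0.2},
    {"x": 0, "y": 0, "z": -0.05, "rx": 0, "ry": 0, "rz": 0, "hand": -0.2},
    {"x": 0, "y": 0, "z": -0.075, "rx": 0, "ry": 0, "rz": 0, "hand": -0.2},
    {"x": 0, "y": -0.03, "z": -0.08, "rx": 0, "ry": 0, "rz": 0, "hand": 0.5},
    {"x": -0.03, "y": -0.06, "z": -0.08, "rx": 0, "ry": 0, "rz": 0, "hand": 1}
  ]
}}

```text
clock: 10.4
ee_pos: [605.6, -94.6, 154.9]
orientation: [2.131, 2.306, 0.01]
contact_force: [0.3, 0.5, -0.9]
gripper_width: 0.331
```

```bash
python3 mv.py 562 -152 110 4
```

```text
t 10.40 pos [605.6 -94.6 154.9] yaw 4.5 tilt [ 0.005  0.004 -1.   ] w 0.331 F [ 0.3  0.5 -0.9] q [-0.23  0.47  0.38  1.81 -0.22  0.9   0.33]
d m [-0.054  -0.0482  0.0444] rot [ 0.0053 -0.0033  0.0089]
```

Request:
{"api": "jog_arm", "payload": {
  "plan": [
    {"x": -0.027, "y": -0.022, "z": 0, "rx": 0, "ry": 0, "rz": 0.004, "hand": 1},
    {"x": -0.054, "y": -0.045, "z": 0.01, "rx": 0, "ry": 0, "rz": 0.004, "hand": 1},
    {"x": -0.054, "y": -0.047, "z": 0.03, "rx": 0, "ry": 0, "rz": 0.004, "hand": 1},
    {"x": -0.054, "y": -0.047, "z": 0.04, "rx": 0, "ry": 0, "rz": 0.004, "hand": 1},
    {"x": -0.054, "y": -0.047, "z": 0.04, "rx": 0, "ry": 0, "rz": 0.004, "hand": 1}
  ]
}}

```text
clock: 10.82
ee_pos: [558.4, -157.8, 111.0]
orientation: [-2.146, -2.29, 0.002]
contact_force: [0.3, 0.6, 0.4]
gripper_width: 0.0
```

```bash
python3 mv.py 562 -152 72 4;  python3 - <<'E'
from h import *
for n in('wrist','side','top'): snap(n,9)
a=cv2.imread('pics/wrist9.png'); b=cv2.resize(cv2.imread('pics/side9.png')[120:264,220:346],(336,384),interpolation=cv2.INTER_NEAREST)
cv2.imwrite('pics/c9.png',cv2.resize(np.hstack([a,b]),(800,362)))
E
```

```text
t 10.82 pos [ 558.4 -157.8  111. ] yaw 3.7 tilt [-0.003  0.001 -1.   ] w 0.0 F [0.3 0.6 0.4] q [-0.12  0.49  0.37  1.91 -0.24  0.79  0.45]
d m [0.0055 0.0041 0.039 ] rot [-0.0034 -0.0014 -0.0049]
```

View pics/c9.png

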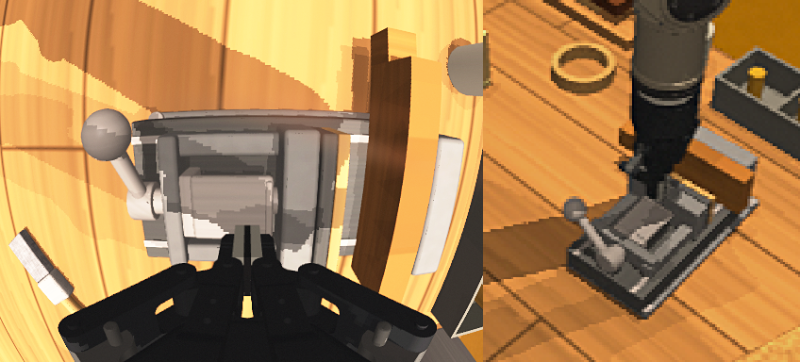

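View pics/top9.png

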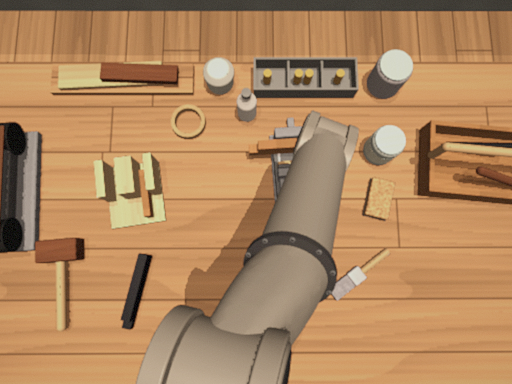

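```bash
cat > vf.py <<'E'
from fit import *
import sys
F=np.array([686.3,-143.3]); t=np.radians(4.1); A=np.array([[np.cos(t),np.sin(t)],[-np.sin(t),np.cos(t)]])
def tov(P): 
    Q=P.copy(); Q[...,:2]=(P[...,:2]-F)@A.T; Q[...,0]+=60; return Q
E
python3 mv.py; python3 - <<'E'
from vf import *
P=tov(wcloud(9))
s=512/(800*512/848)  # combined scale
for v in range(130,330,12):
    print(v,' '.join('%d:%.0f,%.0f,%.0f'%(u,*P[v,u]) for u in range(170,420,18) if np.isfinite(P[v,u,0])))
E
```

```text
t 10.97 pos [ 561.  -157.3  113.3] yaw 3.8 tilt [ 0.001  0.    -1.   ] w 0.002 F [-0.2 -0.2 -0.6] q [-0.12  0.49  0.37  1.9  -0.24  0.79  0.45]
130 170:-132,58,45 188:-119,57,45 206:-106,57,46 224:-93,57,46 242:-80,56,46 260:-68,56,47 278:-55,56,46 296:-42,56,46 314:-30,57,47 332:-17,57,46 350:-3,57,46 368:11,58,46 386:25,59,46 404:29,61,68
142 170:-133,49,46 188:-115,51,64 206:-102,50,64 224:-90,50,66 242:-79,50,65 260:-67,50,66 278:-56,50,66 296:-45,50,70 314:-38,53,95 332:-28,53,96 350:-17,53,93 368:-7,54,93 386:26,50,45 404:29,53,70
154 170:-124,45,75 188:-114,43,69 206:-102,43,67 224:-90,43,67 242:-79,42,66 260:-68,42,67 278:-56,42,66 296:-45,43,73 314:-38,46,95 332:-28,47,94 350:-17,47,94 386:26,41,46 404:30,45,70
166 170:-124,37,75 188:-113,36,71 206:-107,31,46 224:-94,31,45 242:-81,31,45 260:-68,30,45 278:-55,30,45 296:-45,36,73 314:-38,40,95 332:-27,40,94 350:-17,40,94 368:-6,40,94 386:27,32,46 404:29,37,72
178 170:-125,29,75 188:-114,28,72 206:-106,23,50 224:-94,22,45 242:-81,22,45 260:-68,22,46 278:-55,22,46 296:-45,28,75 314:-38,33,96 332:-27,33,95 350:-16,33,94 368:-6,33
[... 1784 characters left out ...]
4,-37,96 332:-41,9,164 350:-33,7,162 368:45,-104,1 386:28,-55,75 404:28,-39,101
298 170:-99,8,171 188:-93,7,169 206:-87,4,164 224:-80,7,169 242:-73,7,168 260:-67,-8,148 278:-61,7,168 296:-54,7,168 314:-47,3,163 332:-42,7,169 350:-35,7,170 368:-28,7,170 386:28,-63,80 404:29,-46,104
310 170:-97,8,178 188:-92,4,173 206:-87,-0,166 224:-78,12,182 242:-72,12,181 260:-67,-14,148 278:-61,11,180 296:-56,11,181 314:-50,11,181 332:-41,2,171 350:-37,7,177 368:-31,7,178 386:-24,6,178 404:31,-56,106
322 170:-98,2,178 188:-95,-5,168 206:-82,13,188 224:-77,12,188 242:-72,12,187 260:-69,-149,0 278:-62,11,186 296:-57,12,187 314:-51,12,188 332:-40,-6,168 350:33,-155,-0 368:-32,6,183 386:-26,7,185 404:-20,6,185
```

Request:
{"api": "jog_arm", "payload": {
  "plan": [
    {"x": 0.005, "y": 0.004, "z": 0.015, "rx": 0, "ry": 0, "rz": -0.004, "hand": 1},
    {"x": 0.005, "y": 0.004, "z": 0.028, "rx": 0, "ry": 0, "rz": -0.004, "hand": 1},
    {"x": 0.005, "y": 0.004, "z": 0.034, "rx": 0, "ry": 0, "rz": -0.004, "hand": 1},
    {"x": 0.005, "y": 0.004, "z": 0.038, "rx": 0, "ry": 0, "rz": -0.004, "hand": 1},
    {"x": 0.005, "y": 0.004, "z": 0.04, "rx": 0, "ry": 0, "rz": -0.004, "hand": 1}
  ]
}}

```text
clock: 11.38
ee_pos: [566.3, -151.9, 74.5]
orientation: [2.14, 2.297, 0.006]
contact_force: [-2.3, 6.1, 23.0]
gripper_width: -0.001
```

```bash
python3 mv.py 565 -152 69 4.1
```

```text
t 11.38 pos [ 566.3 -151.9   74.5] yaw 4.0 tilt [ 0.004  0.001 -1.   ] w -0.001 F [-2.3  6.1 23. ] q [-0.11  0.55  0.35  1.92 -0.27  0.72  0.47]
d m [-0.     -0.0013  0.0055] rot [ 0.0045 -0.001  -0.001 ]
```

Request:
{"api": "jog_arm", "payload": {
  "plan": [
    {"x": 0, "y": 0, "z": 0.002, "rx": 0, "ry": 0, "rz": 0, "hand": 1},
    {"x": 0, "y": 0, "z": 0.004, "rx": 0, "ry": 0, "rz": 0, "hand": 1},
    {"x": 0, "y": 0, "z": 0.004, "rx": 0, "ry": 0, "rz": 0, "hand": 1}
  ]
}}

```text
clock: 11.63
ee_pos: [567.7, -152.0, 73.2]
orientation: [2.139, 2.295, 0.011]
contact_force: [-2.2, 7.2, 28.9]
gripper_width: 0.0
```

```bash
python3 mv.py 565 -152 69 4.1
```

```text
t 11.63 pos [ 567.7 -152.    73.2] yaw 4.0 tilt [ 0.008  0.002 -1.   ] w 0.0 F [-2.2  7.2 28.9] q [-0.1   0.55  0.34  1.92 -0.28  0.71  0.47]
d m [ 0.0002 -0.0028  0.0041] rot [ 0.0081 -0.0013 -0.0011]
```

```bash
python3 - <<'E'
from h import *
for n in('wrist','side'): snap(n,10)
a=cv2.imread('pics/wrist10.png'); b=cv2.resize(cv2.imread('pics/side10.png')[140:254,230:330],(336,384),interpolation=cv2.INTER_NEAREST)
cv2.imwrite('pics/c10.png',cv2.resize(np.hstack([a,b]),(800,362)))
E
python3 mv.py
```

```text
t 11.73 pos [ 567.7 -152.    73.1] yaw 4.0 tilt [ 0.008  0.002 -1.   ] w 0.001 F [-2.7  6.  27.1] q [-0.1   0.55  0.34  1.92 -0.28  0.71  0.47]
```

View pics/c10.png

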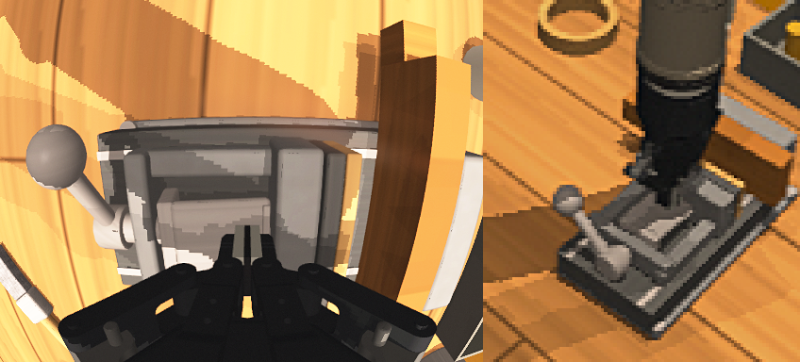

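```bash
python3 - <<'E'
from vf import *
P=tov(wcloud(10))
for v in range(190,300,8):
    print(v,' '.join('%d:%.0f,%.0f,%.0f'%(u,*P[v,u]) for u in range(165,330,12) if np.isfinite(P[v,u,0])))
E
```

```text
190 165:-113,32,57 177:-110,28,44 189:-102,28,45 201:-94,28,45 213:-87,28,45 225:-80,28,44 237:-73,28,45 249:-65,28,44 261:-58,28,44 273:-51,27,43 285:-45,31,56 297:-43,41,94 309:-38,41,95 321:-33,41,95
198 165:-113,27,59 177:-110,23,43 189:-103,23,44 201:-95,23,45 213:-87,23,44 225:-80,23,45 237:-73,23,44 249:-66,23,44 261:-58,23,45 273:-51,23,44 285:-45,27,57 297:-43,37,93 309:-38,38,94 321:-33,38,94
206 165:-113,23,59 177:-105,23,61 189:-101,20,51 201:-95,18,44 213:-88,18,44 225:-80,18,44 237:-73,18,45 249:-66,18,44 261:-58,18,45 273:-51,18,45 285:-45,22,58 297:-43,34,94 309:-38,34,95 321:-33,34,95
214 165:-113,18,61 177:-102,23,75 189:-95,24,75 201:-89,23,73 213:-83,23,73 225:-77,23,73 237:-71,23,72 249:-65,22,72 261:-58,22,71 273:-52,22,71 285:-46,21,69 297:-43,30,94 309:-38,31,95 321:-32,30,94
222 165:-113,14,63 177:-102,20,76 201:-89,19,75 213:-83,20,76 225:-77,19,75 237:-71,19,74 249:-65,18,73 261:-59,18,72 273:-52,18,71 285:-46,18,72 297:-43,26,93 309:-37,27,94 321:-32,27,94
230 165:-113,10,65 177:-102,15,76 189:-96,15,76 201:-89,15,76 213:-83,15,75 225:-77,15,75 237:-71,15,
[... 1027 characters left out ...]
:-54,11,108 285:-48,6,101 297:-42,3,95 309:-36,2,94 321:-30,2,94
278 165:-114,-16,73 177:-106,-15,75 189:-99,-14,77 201:-92,-14,75 213:-85,-14,76 225:-79,-14,74 237:-68,14,119 249:-63,12,116 261:-59,8,110 273:-54,11,115 285:-50,13,118 297:-42,-2,95 309:-36,-2,94 321:-30,-3,94
286 165:-115,-22,74 177:-91,12,123 189:-85,13,125 201:-82,11,121 213:-86,-19,76 225:-72,11,121 237:-68,12,122 249:-63,12,123 261:-59,4,110 273:-54,12,122 285:-50,12,122 297:-45,12,122 309:-35,-7,94 321:-36,12,122
294 165:-94,12,129 177:-89,12,129 189:-85,11,127 201:-80,12,128 213:-77,7,120 225:-72,11,126 237:-67,12,127 249:-63,12,127 261:-59,0,110 273:-55,12,128 285:-50,12,127 297:-46,11,127 309:-40,6,120 321:-37,12,128
```

Request:
{"api": "jog_arm", "payload": {
  "plan": [
    {"x": 0, "y": -0.002, "z": 0.002, "rx": 0, "ry": 0, "rz": 0, "hand": 1},
    {"x": 0, "y": -0.002, "z": 0.004, "rx": 0, "ry": 0, "rz": 0, "hand": 1},
    {"x": 0, "y": -0.002, "z": 0.004, "rx": 0, "ry": 0, "rz": 0, "hand": 1}
  ]
}}

```text
clock: 11.98
ee_pos: [568.8, -152.3, 71.1]
orientation: [2.135, 2.291, 0.017]
contact_force: [-1.5, 7.2, 37.1]
gripper_width: -0.001
```

```bash
python3 mv.py 565 -152 69 4.1
```

```text
t 11.98 pos [ 568.8 -152.3   71.1] yaw 4.0 tilt [ 0.014  0.001 -1.   ] w -0.001 F [-1.5  7.2 37.1] q [-0.1   0.55  0.34  1.92 -0.28  0.7   0.48]
d m [ 0.0006 -0.0038  0.0021] rot [ 0.0144 -0.0002 -0.001 ]
```

Request:
{"api": "jog_arm", "payload": {
  "plan": [
    {"x": 0, "y": 0.003, "z": 0, "rx": 0, "ry": 0, "rz": 0, "hand": 1},
    {"x": 0, "y": 0.007, "z": 0, "rx": 0, "ry": 0, "rz": 0, "hand": 1},
    {"x": 0, "y": 0.011, "z": 0, "rx": 0, "ry": 0, "rz": 0, "hand": 1},
    {"x": 0, "y": 0.015, "z": 0, "rx": 0, "ry": 0, "rz": 0, "hand": 1}
  ]
}}

```text
clock: 12.32
ee_pos: [583.1, -151.3, 71.2]
orientation: [2.136, 2.292, 0.015]
contact_force: [-2.8, 6.7, 36.1]
gripper_width: 0.003
```

```bash
python3 mv.py 565 -152 69 4.1;python3 - <<'E'
from h import *
for n in('wrist','side'): snap(n,11)
a=cv2.imread('pics/wrist11.png'); b=cv2.resize(cv2.imread('pics/side11.png')[140:254,230:330],(336,384),interpolation=cv2.INTER_NEAREST)
cv2.imwrite('pics/c11.png',cv2.resize(np.hstack([a,b]),(800,362)))
from vf import *
P=tov(wcloud(11))
for v in (206,222,238,246):
    print(v,' '.join('%d:%.0f,%.0f,%.0f'%(u,*P[v,u]) for u in range(165,330,12) if np.isfinite(P[v,u,0])))
E
```

```text
t 12.32 pos [ 583.1 -151.3   71.2] yaw 4.0 tilt [ 0.013  0.001 -1.   ] w 0.003 F [-2.8  6.7 36.1] q [-0.1   0.57  0.34  1.89 -0.28  0.72  0.47]
d m [ 0.0005 -0.0181  0.0019] rot [ 0.0129 -0.0006 -0.0011]
206 165:-97,22,57 177:-88,23,60 189:-86,18,43 201:-78,18,44 213:-71,18,44 225:-63,18,44 237:-56,18,43 249:-49,18,44 261:-42,18,44 273:-35,18,45 285:-29,22,57 297:-27,34,93 309:-22,34,94 321:-16,34,93
222 165:-97,14,60 177:-85,20,75 189:-78,20,77 201:-72,20,75 213:-66,20,75 225:-60,19,74 237:-54,19,74 249:-48,18,72 261:-42,18,70 285:-30,18,70 297:-27,27,94 309:-22,27,94 321:-16,27,94
238 165:-96,7,66 177:-85,11,76 189:-79,11,76 201:-73,11,75 213:-67,11,75 225:-61,10,73 237:-55,10,72 249:-48,9,72 261:-42,9,71 273:-36,9,70 285:-29,8,69 297:-26,19,94 309:-21,20,95 321:-16,19,94
246 165:-95,3,69 177:-86,7,76 189:-79,7,76 201:-73,7,76 213:-67,6,74 225:-61,6,74 237:-55,5,73 249:-48,11,84 261:-42,10,83 273:-36,11,85 285:-29,3,69 297:-26,16,94 309:-21,15,94
```

View pics/c11.png

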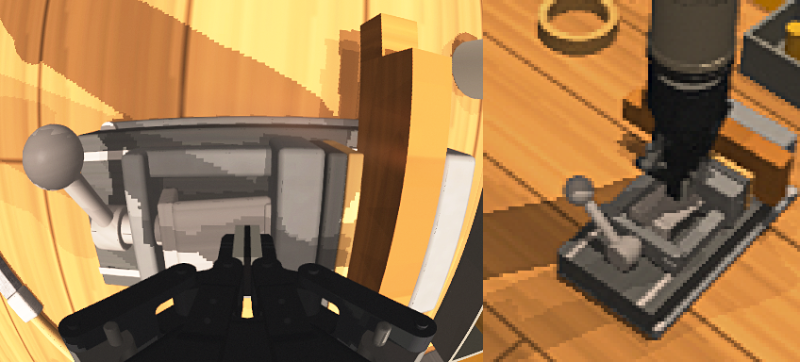

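Request:
{"api": "jog_arm", "payload": {
  "plan": [
    {"x": 0, "y": 0.004, "z": 0, "rx": 0, "ry": 0, "rz": 0, "hand": 1},
    {"x": 0, "y": 0.008, "z": 0, "rx": 0, "ry": 0, "rz": 0, "hand": 1},
    {"x": 0, "y": 0.012, "z": 0, "rx": 0, "ry": 0, "rz": 0, "hand": 1},
    {"x": 0, "y": 0.015, "z": 0, "rx": 0, "ry": 0, "rz": 0, "hand": 1}
  ]
}}

```text
clock: 12.75
ee_pos: [598.1, -150.2, 71.2]
orientation: [2.136, 2.292, 0.015]
contact_force: [-2.2, 6.2, 35.2]
gripper_width: -0.001
```

Request:
{"api": "jog_arm", "payload": {
  "plan": [
    {"x": 0, "y": 0.002, "z": 0, "rx": 0, "ry": 0, "rz": 0, "hand": 1},
    {"x": 0, "y": 0.004, "z": 0, "rx": 0, "ry": 0, "rz": 0, "hand": 1},
    {"x": 0, "y": 0.006, "z": 0, "rx": 0, "ry": 0, "rz": 0, "hand": 1}
  ]
}}

```text
clock: 13.0
ee_pos: [603.5, -149.8, 71.2]
orientation: [2.137, 2.293, 0.015]
contact_force: [-3.7, 7.3, 36.1]
gripper_width: 0.002
```

```bash
python3 mv.py 565 -152 69 4.1;python3 - <<'E'
from h import *
for n in('wrist','side'): snap(n,12)
from vf import *
P=tov(wcloud(12))
for v in (206,222,238,246):
    print(v,' '.join('%d:%.0f,%.0f,%.0f'%(u,*P[v,u]) for u in range(165,430,12) if np.isfinite(P[v,u,0])))
E
```

```text
t 13.00 pos [ 603.5 -149.8   71.2] yaw 4.0 tilt [ 0.012  0.002 -1.   ] w 0.002 F [-3.7  7.3 36.1] q [-0.11  0.59  0.34  1.84 -0.29  0.75  0.46]
d m [ 0.0005 -0.0386  0.0017] rot [ 0.0121 -0.0007 -0.0012]
206 165:-77,22,57 177:-68,24,62 189:-66,18,44 201:-58,18,43 213:-51,18,44 225:-44,18,43 237:-36,18,44 249:-29,18,44 261:-22,18,45 273:-15,18,45 285:-9,22,57 297:-7,34,93 309:-2,35,95 321:3,34,94 333:9,34,94 345:15,34,92 357:20,34,93 369:26,34,94 381:32,34,93 393:33,37,104 405:39,37,103 417:44,37,105 429:50,37,105
222 165:-77,14,60 177:-65,20,76 189:-58,20,77 201:-52,20,75 213:-47,19,73 225:-40,19,73 237:-34,19,72 249:-28,19,72 261:-22,18,71 273:-16,17,69 285:-10,17,69 297:-7,27,94 309:-2,27,94 321:4,27,95 333:9,27,94 345:15,26,93 357:21,26,92 369:27,26,93 381:32,27,95 393:33,30,105 405:39,31,106 417:46,29,103 429:52,30,105
238 165:-76,7,67 177:-66,11,77 189:-59,11,76 201:-53,11,75 213:-47,10,74 225:-41,11,74 237:-35,10,72 249:-28,9,71 261:-22,9,71 273:-16,9,70 285:-9,9,70 297:-6,19,94 309:-1,19,94 321:4,20,95 333:10,20,95 345:16,19,93 357:22,18,94 369:28,18,94 381:32,20,98 393:34,23,105 405:40,23,105 417:48,22,104 429:54,21,104
246 165:-75,3,69 177:-66,7,76 189:-60,7,76 201:-53,6,75 213:-47,7,75 225:-41,6,74 237:-35,6,73 249:-28,10,83 261:-22,10,82 273:-16,10,83 285:-9,4,70 297:-6,16,94 309:-1,15,94 321:5,15,94 333:10,15,94 345:16,14,93 357:23,14,93 369:28,14,94 381:32,17,100 393:36,19,104 405:41,19,105 417:48,18,104 429:56,17,104
```

View pics/wrist12.png

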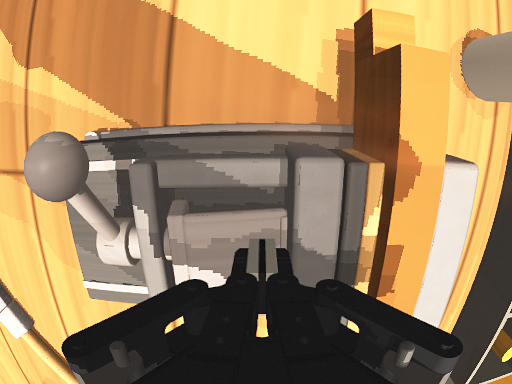

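Request:
{"api": "jog_arm", "payload": {
  "plan": [
    {"x": 0, "y": 0.002, "z": 0, "rx": 0, "ry": 0, "rz": 0, "hand": 1},
    {"x": 0, "y": 0.004, "z": 0, "rx": 0, "ry": 0, "rz": 0, "hand": 1},
    {"x": 0, "y": 0.005, "z": 0, "rx": 0, "ry": 0, "rz": 0, "hand": 1}
  ]
}}

```text
clock: 13.35
ee_pos: [608.6, -149.4, 71.2]
orientation: [2.136, 2.293, 0.015]
contact_force: [-3.3, 7.3, 36.2]
gripper_width: -0.002
```

Request:
{"api": "jog_arm", "payload": {
  "plan": [
    {"x": 0, "y": 0.001, "z": 0, "rx": 0, "ry": 0, "rz": 0, "hand": 1},
    {"x": 0, "y": 0.002, "z": 0, "rx": 0, "ry": 0, "rz": 0, "hand": 1}
  ]
}}

```text
clock: 13.52
ee_pos: [609.6, -149.3, 71.2]
orientation: [2.138, 2.293, 0.013]
contact_force: [-7.4, 6.5, 39.9]
gripper_width: 0.0
```

Request:
{"api": "jog_arm", "payload": {
  "plan": [
    {"x": 0, "y": 0.001, "z": -0.001, "rx": 0, "ry": 0, "rz": 0, "hand": 1},
    {"x": 0, "y": 0.002, "z": -0.001, "rx": 0, "ry": 0, "rz": 0, "hand": 1}
  ]
}}

```text
clock: 13.68
ee_pos: [610.0, -149.3, 71.2]
orientation: [2.14, 2.295, 0.01]
contact_force: [-8.4, 7.1, 36.0]
gripper_width: 0.001
```

```bash
python3 mv.py;python3 - <<'E'
from h import *
for n in('wrist','side'): snap(n,13)
from vf import *
P=tov(wcloud(13))
for v in (206,222,238,246):
    print(v,' '.join('%d:%.0f,%.0f,%.0f'%(u,*P[v,u]) for u in range(165,430,12) if np.isfinite(P[v,u,0])))
E
```

```text
t 13.68 pos [ 610.  -149.3   71.2] yaw 4.0 tilt [ 0.007  0.002 -1.   ] w 0.001 F [-8.4  7.1 36. ] q [-0.11  0.6   0.34  1.82 -0.29  0.76  0.46]
206 165:-70,23,58 177:-63,23,60 189:-60,18,44 201:-52,18,44 213:-45,18,45 225:-38,18,44 237:-30,18,43 249:-23,18,44 261:-16,18,44 273:-9,18,45 285:-3,22,57 297:-1,35,95 309:4,34,93 321:10,34,94 333:15,34,95 345:21,34,93 357:26,34,94 369:32,34,94 381:37,35,96 393:38,38,105 405:44,37,105 417:50,38,106 429:57,37,105
222 165:-71,14,61 177:-59,20,75 189:-52,20,76 201:-46,20,76 213:-40,19,74 225:-34,19,74 237:-28,18,72 249:-22,18,71 261:-16,18,70 273:-10,18,70 285:-4,18,71 297:-1,27,94 309:5,27,94 321:10,27,94 333:16,27,94 345:22,26,92 357:27,27,94 369:33,26,94 381:37,28,99 393:40,30,104 405:45,31,105 417:51,30,105 429:59,30,104
238 165:-70,7,67 177:-60,11,76 189:-53,11,77 201:-47,11,75 213:-41,10,74 237:-29,9,72 249:-22,9,71 261:-16,9,70 273:-10,9,70 285:-3,9,71 297:-0,19,94 309:5,19,94 321:11,19,94 333:16,19,93 345:22,18,93 357:28,19,94 369:35,18,92 381:37,21,100 393:41,23,104 405:47,22,104 417:53,23,105 429:60,22,105
246 165:-69,3,70 177:-60,6,76 189:-53,8,78 201:-47,7,76 213:-41,6,75 225:-35,6,74 237:-29,5,72 249:-22,11,84 261:-16,10,83 273:-10,10,83 285:-3,4,71 297:-0,15,93 309:5,16,95 321:11,15,93 333:17,15,94 345:23,14,93 357:29,14,93 369:35,14,93 381:37,18,102 393:42,19,104 405:48,19,105 417:55,18,104 429:68,13,95
```

View pics/wrist13.png

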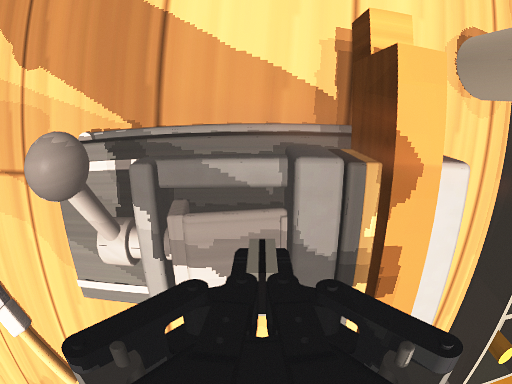

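Request:
{"api": "jog_arm", "payload": {
  "plan": [
    {"x": 0, "y": 0, "z": -0.005, "rx": 0, "ry": 0, "rz": 0, "hand": 1},
    {"x": 0, "y": 0, "z": -0.01, "rx": 0, "ry": 0, "rz": 0, "hand": 1},
    {"x": 0, "y": -0.001, "z": -0.015, "rx": 0, "ry": 0, "rz": 0, "hand": 1},
    {"x": 0, "y": -0.003, "z": -0.035, "rx": 0, "ry": 0, "rz": 0, "hand": 1},
    {"x": 0, "y": -0.003, "z": -0.065, "rx": 0, "ry": 0, "rz": 0, "hand": 1}
  ]
}}

```text
clock: 14.2
ee_pos: [600.7, -150.1, 128.8]
orientation: [-2.14, -2.293, 0.006]
contact_force: [-0.4, 0.9, 0.9]
gripper_width: 0.002
```

Request:
{"api": "jog_arm", "payload": {
  "plan": [
    {"x": 0, "y": -0.02, "z": -0.03, "rx": 0, "ry": 0, "rz": 0, "hand": 0},
    {"x": 0, "y": -0.05, "z": -0.04, "rx": 0, "ry": 0, "rz": 0, "hand": 0},
    {"x": 0, "y": -0.05, "z": -0.04, "rx": 0, "ry": 0, "rz": 0, "hand": 0}
  ]
}}

```text
clock: 14.45
ee_pos: [549.9, -156.2, 173.2]
orientation: [2.147, 2.293, 0.0]
contact_force: [-0.9, -0.6, -1.3]
gripper_width: 0.415
```

```bash
python3 - <<'E'
from h import *
for n in('wrist','side'): snap(n,14)
from vf import *
P=tov(wcloud(14))
b=cv2.resize(cv2.imread('pics/side14.png')[140:254,230:330],(336,384),interpolation=cv2.INTER_NEAREST)
cv2.imwrite('pics/c14.png',cv2.resize(np.hstack([cv2.imread('pics/wrist14.png'),b]),(800,362)))
E
python3 mv.py
```

```text
t 14.55 pos [ 552.8 -154.3  171.5] yaw 3.9 tilt [ 0.001  0.    -1.   ] w 0.503 F [ 0.9 -0.8 -0.4] q [-0.16  0.4   0.41  1.88 -0.2   0.9   0.42]
```

View pics/c14.png

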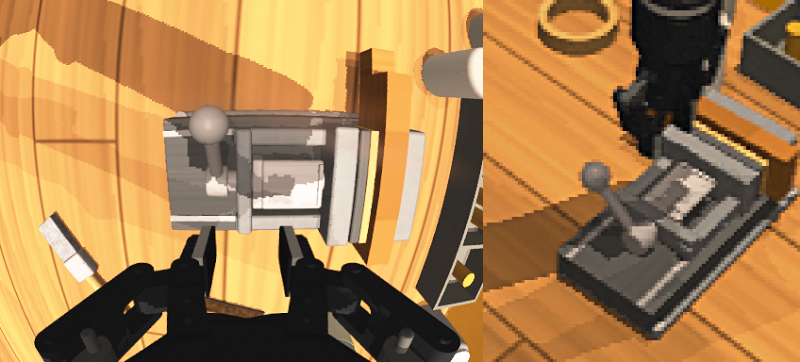

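```bash
cat > ball.py <<'E'
from vf import *
from scipy.optimize import least_squares
i=sys.argv[1]; x0,x1,y0,y1=map(int,sys.argv[2:6])
P=wcloud(i); m=box(P,x0,x1,y0,y1,float(sys.argv[6]) if len(sys.argv)>6 else 100,150); Q=P[m]
r=least_squares(lambda c:np.linalg.norm(Q-c,axis=1)-15,Q.mean(0)-[0,0,10],loss='soft_l1')
print('n',len(Q),'ball world',np.round(r.x,1),'vise',np.round(tov(r.x[None])[0],1),'rms',np.sqrt(np.mean(r.fun**2)).round(2))
v=tov(r.x[None])[0]; print('angle est', 1.1-np.arctan2(v[1],v[2]-60))
E
python3 ball.py 14 195 250 105 160; python3 - <<'E'
from vf import *
P=tov(wcloud(14))
for v in (150,190,205,215): print(v,' '.join('%d:%.0f,%.0f,%.0f'%(u,*P[v,u]) for u in range(180,400,8) if np.isfinite(P[v,u,0])))
E
```

```text
n 1457 ball world [520.2 -97.5 107.5] vise [-102.4   57.6  107.5] rms 0.61
angle est 0.2191599601719414
150 180:-151,38,42 188:-142,38,45 196:-135,37,43 204:-127,37,44 212:-108,46,115 220:-102,46,117 228:-97,46,115 236:-98,36,42 244:-90,37,44 252:-82,40,74 260:-76,40,73 268:-69,39,64 276:-62,39,64 284:-55,39,65 292:-48,39,63 300:-42,39,63 308:-35,39,64 316:-28,39,64 324:-21,39,65 332:-14,40,65 340:-7,40,65 348:-2,41,73 356:-1,44,93 364:5,44,94 372:12,44,93 380:21,44,89 388:27,45,92 396:33,45,93
190 180:-154,-1,42 188:-145,-1,43 196:-137,-1,43 204:-129,-1,44 212:-122,-1,44 220:-110,6,72 228:-103,6,71 236:-96,6,72 244:-90,5,68 252:-83,6,72 260:-76,7,74 268:-69,7,74 276:-62,6,73 284:-56,8,77 292:-49,7,76 300:-43,8,78 308:-36,7,77 316:-29,8,77 324:-22,7,77 332:-15,7,76 340:-9,8,79 348:-2,9,82 356:1,12,93 364:7,12,94 372:15,12,94 380:22,12,92 388:30,11,92 396:37,12,93
205 180:-155,-17,42 188:-147,-16,43 196:-138,-16,43 204:-131,-17,42 212:-123,-17,43 220:-111,-8,69 228:-103,-7,71 236:-97,-7,71 244:-91,-17,43 252:-83,-7,72 260:-76,-7,74 268:-69,-7,74 276:-62,-7,74 284:-56,-6,76 292:-49,-6,76 300:-42,-6,77 308:-35,-6,77 316:-28,-6,76 324:-21,-6,78 332:-14,-6,77 340:-7,-6,78 348:-2,-3,85 356:2,-1,94 364:9,-1,94 372:16,-1,92 380:24,-1,92 388:31,-1,93 396:38,-1,93
215 180:-156,-27,43 188:-147,-26,44 196:-139,-27,43 204:-131,-27,43 212:-123,-27,44 220:-115,-27,43 228:-107,-27,43 236:-99,-27,44 244:-92,-27,43 252:-83,-16,72 260:-76,-16,73 268:-69,-16,74 276:-62,-16,74 284:-55,-15,77 292:-49,-15,77 300:-42,-15,76 308:-35,-15,76 316:-28,-15,78 324:-21,-15,77 332:-13,-15,77 340:-2,-20,63 348:-2,-12,87 356:3,-9,94 364:10,-10,93 372:17,-9,94 380:25,-10,92 388:33,-11,91 396:38,-9,96
```

```bash
python3 mv.py 520.2 -97.5 94 4.1
```

```text
t 14.55 pos [ 552.8 -154.3  171.5] yaw 3.9 tilt [ 0.001  0.    -1.   ] w 0.503 F [ 0.9 -0.8 -0.4] q [-0.16  0.4   0.41  1.88 -0.2   0.9   0.42]
d m [ 0.0589 -0.0287  0.0775] rot [ 0.0008 -0.0002 -0.0036]
```

Request:
{"api": "jog_arm", "payload": {
  "plan": [
    {"x": 0.03, "y": -0.015, "z": 0, "rx": 0, "ry": 0, "rz": -0.003, "hand": -0.3},
    {"x": 0.059, "y": -0.029, "z": 0.005, "rx": 0, "ry": 0, "rz": -0.003, "hand": -0.3},
    {"x": 0.059, "y": -0.029, "z": 0.025, "rx": 0, "ry": 0, "rz": -0.003, "hand": -0.3},
    {"x": 0.059, "y": -0.029, "z": 0.03, "rx": 0, "ry": 0, "rz": -0.003, "hand": -0.3},
    {"x": 0.059, "y": -0.029, "z": 0.03, "rx": 0, "ry": 0, "rz": -0.003, "hand": -0.3}
  ],
  "force": 40
}}

```text
clock: 14.97
ee_pos: [519.7, -96.9, 139.2]
orientation: [-2.137, -2.299, 0.004]
contact_force: [0.0, 0.3, -0.2]
gripper_width: 0.649
```

```bash
python3 mv.py 520.2 -97.5 94 4.1; python3 - <<'E'
from h import *
snap('wrist',15)
E
```

```text
t 14.97 pos [519.7 -96.9 139.2] yaw 4.2 tilt [-0.004 -0.001 -1.   ] w 0.649 F [ 0.   0.3 -0.2] q [-0.25  0.37  0.39  2.01 -0.19  0.8   0.32]
d m [-0.0007  0.0006  0.0452] rot [-0.0036  0.0003  0.0013]
```

View pics/wrist15.png

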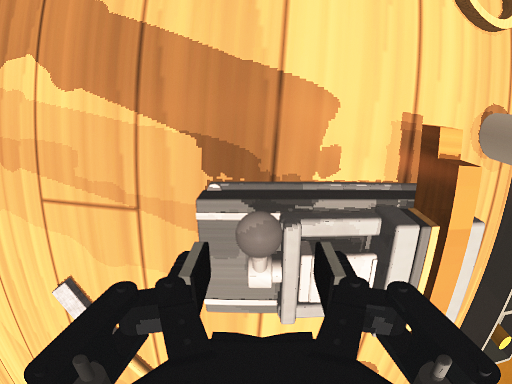

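Request:
{"api": "jog_arm", "payload": {
  "plan": [
    {"x": -0.0005, "y": 0, "z": 0.02, "rx": 0, "ry": 0, "rz": 0, "hand": -0.3},
    {"x": -0.0005, "y": 0, "z": 0.038, "rx": 0, "ry": 0, "rz": 0, "hand": -0.3},
    {"x": -0.0005, "y": 0, "z": 0.046, "rx": 0, "ry": 0, "rz": 0, "hand": -0.3},
    {"x": -0.0005, "y": 0, "z": 0.046, "rx": 0, "ry": 0, "rz": 0, "hand": 1},
    {"x": -0.0005, "y": 0, "z": 0.046, "rx": 0, "ry": 0, "rz": 0, "hand": 1}
  ]
}}

```text
clock: 15.43
ee_pos: [520.2, -98.4, 95.2]
orientation: [-2.141, -2.298, 0.002]
contact_force: [-17.9, 0.0, 6.3]
gripper_width: 0.378
```

Request:
{"api": "jog_arm", "payload": {
  "plan": [
    {"x": 0, "y": 0, "z": 0, "rx": 0, "ry": 0, "rz": 0, "hand": 1},
    {"x": 0, "y": 0, "z": 0, "rx": 0, "ry": 0, "rz": 0, "hand": 1},
    {"x": 0, "y": 0, "z": 0, "rx": 0, "ry": 0, "rz": 0, "hand": 1}
  ]
}}

```text
clock: 15.68
ee_pos: [517.9, -98.0, 95.0]
orientation: [-2.139, -2.296, 0.005]
contact_force: [-5.8, 0.3, -2.6]
gripper_width: 0.322
```

```bash
python3 mv.py; python3 - <<'E'
from h import *
snap('wrist',16)
import numpy as np
a0=1.1-.24
for a in np.arange(a0,-1.03,-.13): print(round(1.1-a,2),'x %.4f z %.4f'%(.075*(np.sin(a)-np.sin(a0)),-.075*(np.cos(a)-np.cos(a0))))
E
```

```text
t 15.68 pos [517.9 -98.   95. ] yaw 4.1 tilt [-0.005  0.001 -1.   ] w 0.322 F [-5.8  0.3 -2.6] q [-0.22  0.44  0.36  2.04 -0.23  0.71  0.36]
0.24 x 0.0000 z -0.0000
0.37 x -0.0068 z -0.0070
0.5 x -0.0145 z -0.0130
0.63 x -0.0229 z -0.0179
0.76 x -0.0318 z -0.0218
0.89 x -0.0412 z -0.0244
1.02 x -0.0508 z -0.0258
1.15 x -0.0606 z -0.0260
1.28 x -0.0703 z -0.0249
1.41 x -0.0797 z -0.0225
1.54 x -0.0888 z -0.0189
1.67 x -0.0973 z -0.0142
1.8 x -0.1052 z -0.0084
1.93 x -0.1122 z -0.0017
2.06 x -0.1183 z 0.0059
```

View pics/wrist16.png

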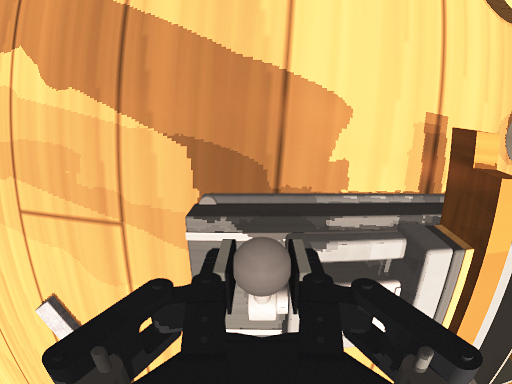

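Request:
{"api": "jog_arm", "payload": {
  "plan": [
    {"x": -0.0068, "y": -0.001, "z": -0.007, "rx": 0, "ry": 0, "rz": 0, "hand": 1},
    {"x": -0.0145, "y": -0.001, "z": -0.013, "rx": 0, "ry": 0, "rz": 0, "hand": 1},
    {"x": -0.0229, "y": -0.001, "z": -0.0179, "rx": 0, "ry": 0, "rz": 0, "hand": 1},
    {"x": -0.0318, "y": -0.001, "z": -0.0218, "rx": 0, "ry": 0, "rz": 0, "hand": 1}
  ]
}}

```text
clock: 16.07
ee_pos: [520.2, -129.7, 117.3]
orientation: [-2.138, -2.297, 0.002]
contact_force: [-5.5, 2.4, -9.2]
gripper_width: 0.324
```

```bash
python3 mv.py; python3 - <<'E'
from h import *
snap('wrist',17)
E
python3 ball.py 17 225 300 220 300
```

```text
t 16.07 pos [ 520.2 -129.7  117.3] yaw 4.1 tilt [-0.003  0.001 -1.   ] w 0.324 F [-5.5  2.4 -9.2] q [-0.17  0.41  0.38  2.01 -0.22  0.76  0.41]
n 3627 ball world [ 520.7 -127.4  129.1] vise [-104.1   27.7  129.1] rms 2.72
angle est 0.7183019378909037
```

View pics/wrist17.png

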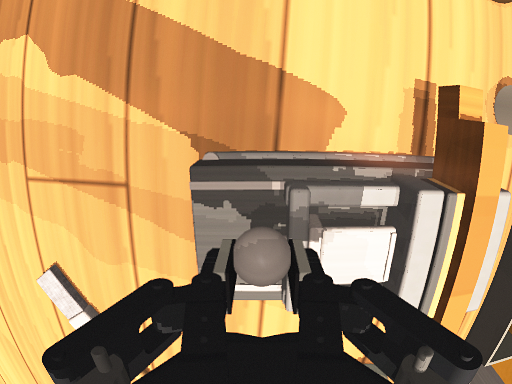

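Request:
{"api": "jog_arm", "payload": {
  "plan": [
    {"x": -0.0094, "y": 0, "z": -0.0026, "rx": 0, "ry": 0, "rz": 0, "hand": 1},
    {"x": -0.019, "y": 0, "z": -0.004, "rx": 0, "ry": 0, "rz": 0, "hand": 1},
    {"x": -0.0288, "y": 0, "z": -0.0042, "rx": 0, "ry": 0, "rz": 0, "hand": 1},
    {"x": -0.0385, "y": 0, "z": -0.0031, "rx": 0, "ry": 0, "rz": 0, "hand": 1},
    {"x": -0.0479, "y": 0, "z": -0.0007, "rx": 0, "ry": 0, "rz": 0, "hand": 1}
  ]
}}

```text
clock: 16.53
ee_pos: [525.5, -179.1, 119.3]
orientation: [2.14, 2.298, 0.001]
contact_force: [0.7, 0.0, 1.1]
gripper_width: 0.128
```

```bash
python3 mv.py; python3 - <<'E'
from h import *
snap('wrist',18)
E
python3 ball.py 18 225 300 220 300
```

```text
t 16.53 pos [ 525.5 -179.1  119.3] yaw 4.1 tilt [ 0.002 -0.    -1.   ] w 0.128 F [0.7 0.  1.1] q [-0.09  0.44  0.38  1.97 -0.23  0.78  0.5 ]
n 2723 ball world [ 524.6 -163.1  135.5] vise [-102.7   -8.2  135.5] rms 3.99
angle est 1.2082960224734351
```

View pics/wrist18.png

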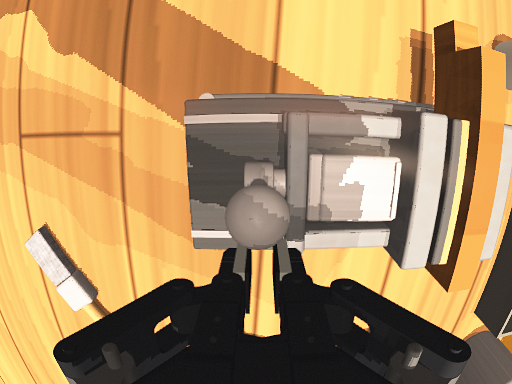

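```bash
python3 ball.py 18 227 290 185 235; python3 mv.py
```

```text
n 2759 ball world [ 523.  -154.3  134. ] vise [-103.6    0.7  134. ] rms 0.46
angle est 1.0904144864085898
t 16.58 pos [ 526.4 -181.5  119.3] yaw 3.9 tilt [ 0.004 -0.003 -1.   ] w 0.035 F [ 0.7 -1.7  0.8] q [-0.08  0.44  0.39  1.97 -0.23  0.77  0.5 ]
```

Request:
{"api": "jog_arm", "payload": {
  "plan": [
    {"x": -0.01, "y": 0, "z": -0.01, "rx": 0, "ry": 0, "rz": 0, "hand": 0.3},
    {"x": -0.01, "y": 0, "z": -0.04, "rx": 0, "ry": 0, "rz": 0, "hand": -0.3},
    {"x": -0.005, "y": 0, "z": -0.06, "rx": 0, "ry": 0, "rz": 0, "hand": -0.3},
    {"x": 0.01, "y": 0, "z": -0.06, "rx": 0, "ry": 0, "rz": 0, "hand": -0.3},
    {"x": 0.015, "y": 0, "z": -0.06, "rx": 0, "ry": 0, "rz": 0, "hand": -0.3}
  ]
}}

```text
clock: 17.0
ee_pos: [526.5, -161.6, 180.6]
orientation: [2.136, 2.298, 0.007]
contact_force: [-0.0, 1.2, -1.6]
gripper_width: 0.647
```

```bash
python3 - <<'E'
from h import *
snap('wrist',19); snap('wrist',20)
E
python3 mv.py
```

```text
t 17.10 pos [ 525.  -161.3  178.5] yaw 4.3 tilt [ 0.002  0.    -1.   ] w 0.651 F [ 0.6  0.2 -0.1] q [-0.15  0.35  0.41  1.94 -0.18  0.89  0.43]
```

View pics/wrist20.png

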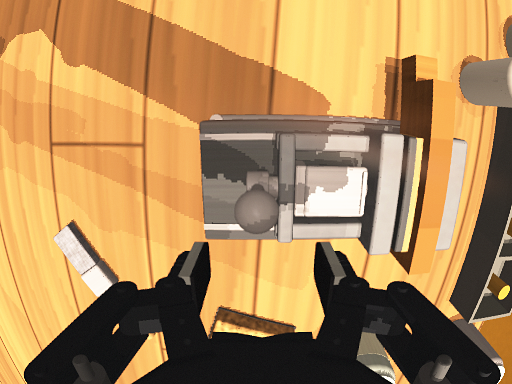

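```bash
python3 ball.py 20 230 282 182 234; python3 mv.py 523 -154.3 117 4.1
```

```text
n 1584 ball world [ 521.4 -152.5  133.3] vise [-105.1    2.6  133.3] rms 0.45
angle est 1.0645139759155602
t 17.10 pos [ 525.  -161.3  178.5] yaw 4.3 tilt [ 0.002  0.    -1.   ] w 0.651 F [ 0.6  0.2 -0.1] q [-0.15  0.35  0.41  1.94 -0.18  0.89  0.43]
d m [ 0.0071 -0.0016  0.0615] rot [ 0.0021 -0.0003  0.0028]
```

Request:
{"api": "jog_arm", "payload": {
  "plan": [
    {"x": 0.008, "y": -0.002, "z": 0.015, "rx": 0, "ry": 0, "rz": 0.003, "hand": -0.3},
    {"x": 0.008, "y": -0.002, "z": 0.045, "rx": 0, "ry": 0, "rz": 0.003, "hand": -0.3},
    {"x": 0.008, "y": -0.002, "z": 0.062, "rx": 0, "ry": 0, "rz": 0.003, "hand": -0.3},
    {"x": 0.008, "y": -0.002, "z": 0.062, "rx": 0, "ry": 0, "rz": 0.003, "hand": 0.2},
    {"x": 0.008, "y": -0.002, "z": 0.062, "rx": 0, "ry": 0, "rz": 0.003, "hand": 1}
  ],
  "force": 110
}}

```text
clock: 17.52
ee_pos: [520.9, -155.1, 114.9]
orientation: [-2.143, -2.295, 0.003]
contact_force: [0.4, -1.4, 0.2]
gripper_width: 0.378
```

Request:
{"api": "jog_arm", "payload": {
  "plan": [
    {"x": 0, "y": 0, "z": 0, "rx": 0, "ry": 0, "rz": 0, "hand": 1},
    {"x": 0, "y": 0, "z": 0, "rx": 0, "ry": 0, "rz": 0, "hand": 1},
    {"x": 0, "y": 0, "z": 0, "rx": 0, "ry": 0, "rz": 0, "hand": 1}
  ]
}}

```text
clock: 17.77
ee_pos: [521.7, -155.0, 115.9]
orientation: [2.143, 2.296, -0.0]
contact_force: [1.1, -2.6, -8.4]
gripper_width: 0.303
```

```bash
python3 mv.py;python3 - <<'E'
from h import *
snap('wrist',21)
import numpy as np
a0=1.1-1.08
for a in np.arange(a0,-1.05,-.105): print(round(1.1-a,2),'x %.4f z %.4f'%(.075*(np.sin(a)-np.sin(a0)),-.075*(np.cos(a)-np.cos(a0))))
E
```

```text
t 17.77 pos [ 521.7 -155.   115.9] yaw 3.9 tilt [ 0.001 -0.001 -1.   ] w 0.303 F [ 1.1 -2.6 -8.4] q [-0.13  0.43  0.38  1.99 -0.22  0.76  0.45]
1.08 x 0.0000 z -0.0000
1.18 x -0.0079 z 0.0003
1.29 x -0.0157 z 0.0013
1.4 x -0.0233 z 0.0032
1.5 x -0.0307 z 0.0059
1.6 x -0.0378 z 0.0093
1.71 x -0.0445 z 0.0135
1.82 x -0.0507 z 0.0184
1.92 x -0.0563 z 0.0238
2.02 x -0.0614 z 0.0298
2.13 x -0.0658 z 0.0364
```

View pics/wrist21.png

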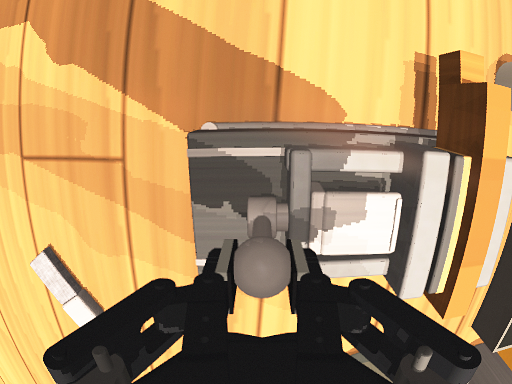

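Request:
{"api": "jog_arm", "payload": {
  "plan": [
    {"x": -0.005, "y": 0, "z": 0, "rx": 0, "ry": 0, "rz": 0, "hand": 1},
    {"x": -0.01, "y": 0, "z": 0.0005, "rx": 0, "ry": 0, "rz": 0, "hand": 1},
    {"x": -0.0157, "y": 0, "z": 0.0013, "rx": 0, "ry": 0, "rz": 0, "hand": 1},
    {"x": -0.0195, "y": 0, "z": 0.0022, "rx": 0, "ry": 0, "rz": 0, "hand": 1},
    {"x": -0.0233, "y": 0, "z": 0.0032, "rx": 0, "ry": 0, "rz": 0, "hand": 1}
  ]
}}

```text
clock: 18.23
ee_pos: [523.8, -177.3, 113.3]
orientation: [2.142, 2.298, 0.003]
contact_force: [-0.9, -2.3, 0.8]
gripper_width: 0.183
```

```bash
python3 mv.py;python3 - <<'E'
from h import *
snap('wrist',22)
E
python3 ball.py 22 235 292 240 295
```

```text
t 18.23 pos [ 523.8 -177.3  113.3] yaw 4.0 tilt [ 0.001  0.001 -1.   ] w 0.183 F [-0.9 -2.3  0.8] q [-0.08  0.44  0.38  1.97 -0.23  0.76  0.5 ]
n 1949 ball world [ 523.  -164.4  134.9] vise [-104.4   -9.4  134.9] rms 3.31
angle est 1.2251411106908308
```

View pics/wrist22.png

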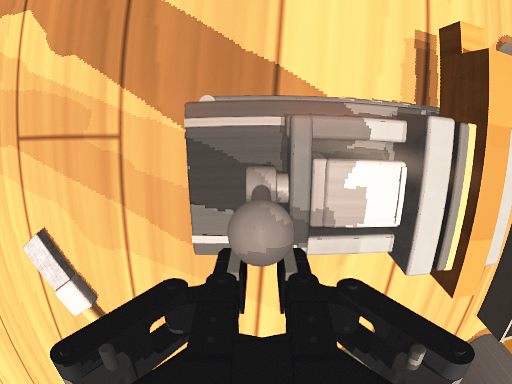

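```bash
python3 ball.py 22 229 292 203 245; python3 mv.py 524 -120 175 4.1
```

```text
n 2432 ball world [ 522.3 -157.4  134.1] vise [-104.6   -2.3  134.1] rms 0.49
angle est 1.1311899459076202
t 18.28 pos [ 523.7 -179.5  113.3] yaw 3.9 tilt [ 0.002 -0.001 -1.   ] w 0.095 F [-0.2 -3.   0.5] q [-0.08  0.44  0.38  1.97 -0.23  0.76  0.5 ]
d m [ 0.0592  0.0044 -0.0618] rot [ 0.0019  0.0014 -0.0033]
```

Request:
{"api": "jog_arm", "payload": {
  "plan": [
    {"x": -0.005, "y": 0, "z": -0.03, "rx": 0, "ry": 0, "rz": 0, "hand": 1},
    {"x": -0.005, "y": 0, "z": -0.06, "rx": 0, "ry": 0, "rz": 0, "hand": 1},
    {"x": 0.025, "y": 0, "z": -0.062, "rx": 0, "ry": 0, "rz": 0, "hand": 1},
    {"x": 0.058, "y": 0, "z": -0.062, "rx": 0, "ry": 0, "rz": 0, "hand": 1},
    {"x": 0.058, "y": 0, "z": -0.062, "rx": 0, "ry": 0, "rz": 0, "hand": 1}
  ]
}}

```text
clock: 18.7
ee_pos: [520.2, -113.8, 175.3]
orientation: [-2.136, -2.303, -0.006]
contact_force: [0.0, 1.9, -0.7]
gripper_width: 0.001
```

```bash
python3 - <<'E'
from h import *
snap('wrist',23)
E
python3 mv.py 522 -121 126 4.1
```

```text
t 18.75 pos [ 520.  -116.5  175.2] yaw 4.2 tilt [ 0.002  0.002 -1.   ] w 0.0 F [-0.4 -0.1 -0.7] q [-0.22  0.32  0.4   1.97 -0.16  0.87  0.34]
d m [-0.0047  0.0016  0.0492] rot [ 0.002  -0.0015  0.0025]
```

View pics/wrist23.png

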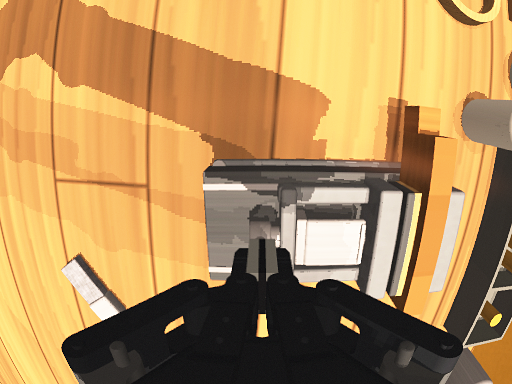

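Good: fingers shut, left of the ball (hidden behind them). Lower and push to the right.

Request:
{"api": "jog_arm", "payload": {
  "plan": [
    {"x": 0, "y": 0.001, "z": 0.03, "rx": 0, "ry": 0, "rz": 0, "hand": 1},
    {"x": 0, "y": 0.001, "z": 0.048, "rx": 0, "ry": 0, "rz": 0, "hand": 1},
    {"x": -0.01, "y": 0.001, "z": 0.049, "rx": 0, "ry": 0, "rz": 0, "hand": 1},
    {"x": -0.02, "y": 0.001, "z": 0.049, "rx": 0, "ry": 0, "rz": 0, "hand": 1}
  ]
}}

```text
clock: 19.08
ee_pos: [520.4, -140.0, 124.6]
orientation: [-2.141, -2.295, 0.002]
contact_force: [-0.0, 3.7, -2.1]
gripper_width: -0.002
```

```bash
python3 mv.py
```

```text
t 19.08 pos [ 520.4 -140.   124.6] yaw 4.0 tilt [-0.003  0.001 -1.   ] w -0.002 F [-0.   3.7 -2.1] q [-0.15  0.41  0.38  2.   -0.21  0.78  0.42]
```

Request:
{"api": "jog_arm", "payload": {
  "plan": [
    {"x": -0.006, "y": 0, "z": 0, "rx": 0, "ry": 0, "rz": 0, "hand": 1},
    {"x": -0.012, "y": 0, "z": 0, "rx": 0, "ry": 0, "rz": 0, "hand": 1},
    {"x": -0.018, "y": 0, "z": 0, "rx": 0, "ry": 0, "rz": 0, "hand": 1}
  ]
}}

```text
clock: 19.33
ee_pos: [523.1, -158.3, 126.0]
orientation: [2.144, 2.296, 0.002]
contact_force: [-0.9, 4.0, -3.8]
gripper_width: -0.002
```

```bash
python3 mv.py
```

```text
t 19.33 pos [ 523.1 -158.3  126. ] yaw 3.9 tilt [ 0.001  0.001 -1.   ] w -0.002 F [-0.9  4.  -3.8] q [-0.12  0.41  0.38  1.98 -0.21  0.78  0.45]
```

Request:
{"api": "jog_arm", "payload": {
  "plan": [
    {"x": -0.006, "y": 0, "z": 0.002, "rx": 0, "ry": 0, "rz": 0, "hand": 1},
    {"x": -0.012, "y": 0, "z": 0.005, "rx": 0, "ry": 0, "rz": 0, "hand": 1},
    {"x": -0.018, "y": 0, "z": 0.009, "rx": 0, "ry": 0, "rz": 0, "hand": 1},
    {"x": -0.022, "y": 0, "z": 0.011, "rx": 0, "ry": 0, "rz": 0, "hand": 1}
  ]
}}

```text
clock: 19.67
ee_pos: [525.2, -180.8, 114.5]
orientation: [2.143, 2.295, 0.001]
contact_force: [1.3, 2.5, 2.6]
gripper_width: -0.003
```

```bash
python3 - <<'E'
from h import *
snap('wrist',24); snap('side',24)
b=cv2.resize(cv2.imread('pics/side24.png')[140:254,230:330],(336,384),interpolation=cv2.INTER_NEAREST)
cv2.imwrite('pics/c24.png',cv2.resize(np.hstack([cv2.imread('pics/wrist24.png'),b]),(800,362)))
E
python3 mv.py 522 -121 126 4.1
```

```text
t 19.77 pos [ 524.8 -180.9  114.2] yaw 3.9 tilt [ 0.001 -0.001 -1.   ] w 0.002 F [0.1 1.  0.6] q [-0.08  0.44  0.38  1.97 -0.23  0.77  0.5 ]
d m [ 0.06    0.0013 -0.0118] rot [ 0.0011  0.0013 -0.0036]
```

View pics/c24.png

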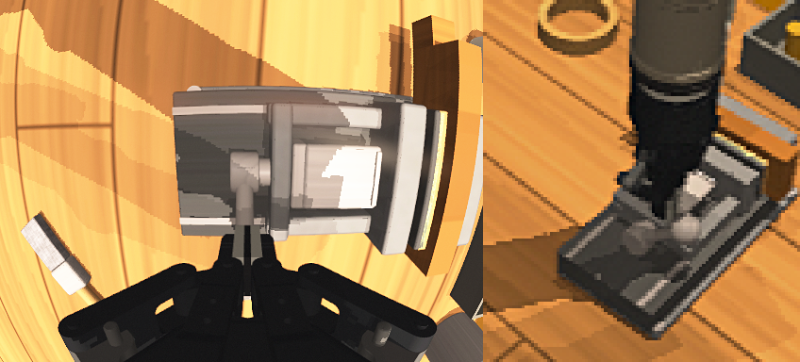

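Request:
{"api": "jog_arm", "payload": {
  "plan": [
    {"x": 0.01, "y": 0, "z": -0.03, "rx": 0, "ry": 0, "rz": 0, "hand": 1},
    {"x": 0.03, "y": 0, "z": -0.06, "rx": 0, "ry": 0, "rz": 0, "hand": 1},
    {"x": 0.06, "y": -0.02, "z": -0.07, "rx": 0, "ry": 0, "rz": 0, "hand": 1},
    {"x": 0.06, "y": -0.03, "z": -0.07, "rx": 0, "ry": 0, "rz": 0, "hand": 1}
  ]
}}

```text
clock: 20.1
ee_pos: [490.7, -117.8, 186.2]
orientation: [2.137, 2.301, 0.005]
contact_force: [-0.9, 1.1, -0.1]
gripper_width: 0.002
```

```bash
python3 - <<'E'
from h import *
snap('wrist',25); snap('side',25); snap('top',25)
E
python3 mv.py 522 -205 145 4.1
python3 - <<'E'
from vf import *
p,P=load('side',25)
b=p[140:254,230:330]; cv2.imwrite('pics/c25.png',cv2.resize(np.hstack([p[140:254,230:330],cv2.imread('pics/top25.png')[110:224,250:350]]),(800,456),interpolation=cv2.INTER_NEAREST))
E
```

```text
t 20.25 pos [ 489.6 -122.3  184.3] yaw 4.0 tilt [ 0. -0. -1.] w -0.002 F [ 0.1 -0.5 -1.1] q [-0.23  0.26  0.41  2.03 -0.13  0.88  0.33]
d m [-0.0848  0.0266  0.0393] rot [ 0.0002  0.0004 -0.0025]
```

View pics/wrist25.png

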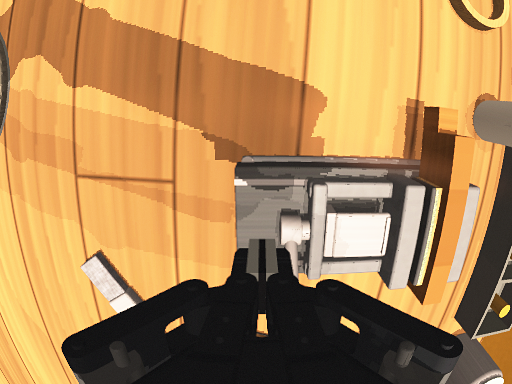

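View pics/c25.png

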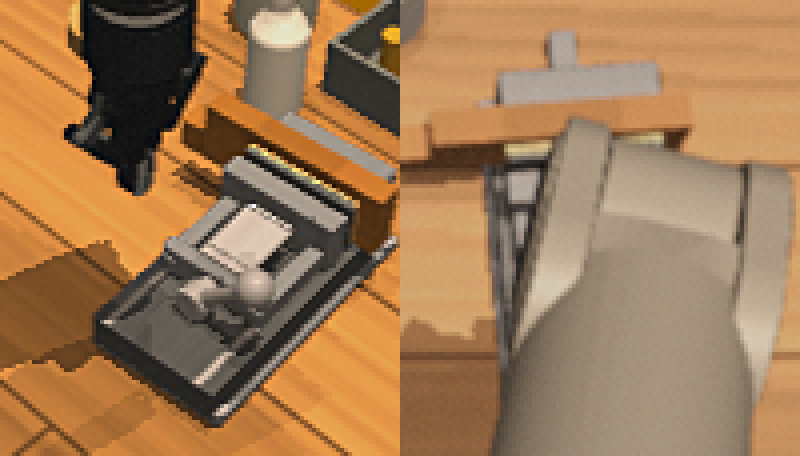

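Measure the ball in the side cloud (pixel about 294,211).

```bash
python3 - <<'E'
from vf import *
from scipy.optimize import least_squares
p,P=load('side',25)
m=box(P,288,299,205,219,90,135); Q=P[m]; print(len(Q))
r=least_squares(lambda c:np.linalg.norm(Q-c,axis=1)-15,Q.mean(0)-[0,0,10],loss='soft_l1').x
v=tov(r[None])[0]; print(np.round(r,1),np.round(v,1),'theta',1.1-np.arctan2(v[1],v[2]-60))
E
```

```text
84
[ 524.2 -206.3  112.5] [-106.2  -51.2  112.5] theta 1.8732687550999039
```

```bash
python3 mv.py 524 -208 160 4.1
```

```text
t 20.25 pos [ 489.6 -122.3  184.3] yaw 4.0 tilt [ 0. -0. -1.] w -0.002 F [ 0.1 -0.5 -1.1] q [-0.23  0.26  0.41  2.03 -0.13  0.88  0.33]
d m [-0.0879  0.0284  0.0243] rot [ 0.0002  0.0004 -0.0025]
```

Request:
{"api": "jog_arm", "payload": {
  "plan": [
    {"x": -0.03, "y": 0.01, "z": -0.01, "rx": 0, "ry": 0, "rz": 0, "hand": 1},
    {"x": -0.06, "y": 0.02, "z": -0.01, "rx": 0, "ry": 0, "rz": 0, "hand": 1},
    {"x": -0.088, "y": 0.028, "z": 0, "rx": 0, "ry": 0, "rz": 0, "hand": 1},
    {"x": -0.088, "y": 0.028, "z": 0.025, "rx": 0, "ry": 0, "rz": 0, "hand": 1},
    {"x": -0.088, "y": 0.028, "z": 0.045, "rx": 0, "ry": 0, "rz": 0, "hand": 1}
  ]
}}

```text
clock: 20.67
ee_pos: [524.7, -211.7, 137.9]
orientation: [2.147, 2.29, -0.002]
contact_force: [-0.7, 0.9, -0.6]
gripper_width: 0.002
```

```bash
python3 mv.py 524 -210 118 4.1
```

```text
t 20.67 pos [ 524.7 -211.7  137.9] yaw 3.7 tilt [ 0.001 -0.003 -1.   ] w 0.002 F [-0.7  0.9 -0.6] q [-0.05  0.43  0.41  1.93 -0.23  0.83  0.55]
d m [ 0.0018 -0.0006  0.0199] rot [ 0.0005  0.0027 -0.0073]
```

Request:
{"api": "jog_arm", "payload": {
  "plan": [
    {"x": 0.001, "y": 0, "z": 0.007, "rx": 0, "ry": 0, "rz": 0, "hand": 1},
    {"x": 0, "y": 0, "z": 0.012, "rx": 0, "ry": 0, "rz": 0, "hand": 1},
    {"x": -0.002, "y": 0, "z": 0.016, "rx": 0, "ry": 0, "rz": 0, "hand": 1},
    {"x": -0.003, "y": 0, "z": 0.02, "rx": 0, "ry": 0, "rz": 0, "hand": 1}
  ]
}}

```text
clock: 21.0
ee_pos: [524.2, -216.1, 120.7]
orientation: [2.145, 2.289, -0.005]
contact_force: [-4.4, -9.1, 12.9]
gripper_width: -0.002
```

```bash
python3 mv.py
```

```text
t 21.00 pos [ 524.2 -216.1  120.7] yaw 3.7 tilt [ 0.001 -0.006 -1.   ] w -0.002 F [-4.4 -9.1 12.9] q [-0.04  0.46  0.4   1.94 -0.24  0.79  0.57]
```

Request:
{"api": "jog_arm", "payload": {
  "plan": [
    {"x": 0, "y": 0, "z": 0.002, "rx": 0, "ry": 0, "rz": 0, "hand": 1},
    {"x": 0, "y": 0, "z": -0.02, "rx": 0, "ry": 0, "rz": 0, "hand": 1},
    {"x": 0.02, "y": 0, "z": -0.06, "rx": 0, "ry": 0, "rz": 0, "hand": 1},
    {"x": 0.055, "y": 0, "z": -0.09, "rx": 0, "ry": 0, "rz": 0, "hand": 1},
    {"x": 0.095, "y": 0, "z": -0.09, "rx": 0, "ry": 0, "rz": 0, "hand": 1}
  ]
}}

```text
clock: 21.42
ee_pos: [521.1, -123.4, 214.1]
orientation: [2.146, 2.283, 0.006]
contact_force: [2.3, 0.4, 0.2]
gripper_width: 0.0
```

Request:
{"api": "jog_arm", "payload": {
  "plan": [
    {"x": 0.04, "y": -0.01, "z": 0, "rx": 0, "ry": 0, "rz": 0, "hand": 0},
    {"x": 0.08, "y": -0.02, "z": 0, "rx": 0, "ry": 0, "rz": 0, "hand": 0},
    {"x": 0.12, "y": -0.03, "z": 0, "rx": 0, "ry": 0, "rz": 0, "hand": 0},
    {"x": 0.16, "y": -0.03, "z": 0, "rx": 0, "ry": 0, "rz": 0, "hand": 0},
    {"x": 0.2, "y": -0.03, "z": 0, "rx": 0, "ry": 0, "rz": 0, "hand": 0}
  ]
}}

```text
clock: 21.83
ee_pos: [474.0, 79.0, 209.5]
orientation: [2.144, 2.295, 0.001]
contact_force: [1.0, 1.0, -0.2]
gripper_width: 0.5
```

Request:
{"api": "jog_arm", "payload": {
  "plan": [
    {"x": 0.04, "y": 0, "z": 0, "rx": 0, "ry": 0, "rz": 0, "hand": 0},
    {"x": 0.08, "y": 0, "z": 0, "rx": 0, "ry": 0, "rz": 0, "hand": 0},
    {"x": 0.12, "y": 0, "z": 0, "rx": 0, "ry": 0, "rz": 0, "hand": 0},
    {"x": 0.12, "y": 0, "z": 0, "rx": 0, "ry": 0, "rz": 0, "hand": 0}
  ]
}}

```text
clock: 22.17
ee_pos: [465.3, 206.5, 209.3]
orientation: [-2.13, -2.307, -0.006]
contact_force: [0.4, 0.2, -0.0]
gripper_width: 0.495
```

```bash
python3 - <<'E'
from h import *
snap('side',26); snap('top',26)
from vf import *
from scipy.optimize import least_squares
p,P=load('side',26)
m=box(P,286,302,203,222,85,135); Q=P[m]; print(len(Q))
r=least_squares(lambda c:np.linalg.norm(Q-c,axis=1)-15,Q.mean(0)-[0,0,10],loss='soft_l1').x
v=tov(r[None])[0]; print(np.round(r,1),np.round(v,1),'theta',1.1-np.arctan2(v[1],v[2]-60))
t=cv2.imread('pics/top26.png')
cv2.imwrite('pics/c26.png',cv2.resize(np.hstack([p[140:254,230:330],t[110:224,235:335]]),(800,456),interpolation=cv2.INTER_NEAREST))
p,P=load('top',26)
rect(P,box(P,235,340,125,165,100,110),'board',0)
rect(P,box(P,150,164,180,225,0,0.1),'x',0) if 0 else None
rect(P,box(P,270,316,118,140,89,99),'fixedjaw',0)
rect(P,box(P,291,306,150,204,74,86),'lever',0)
rect(P,box(P,140,152,170,222,51,61),'spare',0)
E
python3 mv.py
```

```text
97
[ 525.1 -213.7  102.8] [-105.8  -58.7  102.8] theta 2.0406572864266384
board 603 c [ 665.7 -129.8] size [ 60. 176.] ang 10.7 z 105.3
   mean [ 673.4 -128.5] pca major ang 94.22
fixedjaw 329 c [ 702.4 -142.4] size [ 24.9 109.2] ang 3.8 z 95.3
   mean [ 702.2 -140.8] pca major ang 94.23
lever 447 c [ 582.2 -150.2] size [ 38.9 138.5] ang 89.2 z 78.4
   mean [ 579.3 -150.1] pca major ang -179.08
spare 17 c [595.8 278.4] size [ 9.5 10.7] ang 18.7 z 56.5
   mean [595.8 277.9] pca major ang 147.17
t 22.27 pos [466.3 199.  208.9] yaw 4.2 tilt [ 0. -0. -1.] w 0.5 F [ 1.2 -0.9 -1.1] q [-0.73  0.23  0.24  1.99 -0.06  0.93 -0.39]
```

View pics/c26.png

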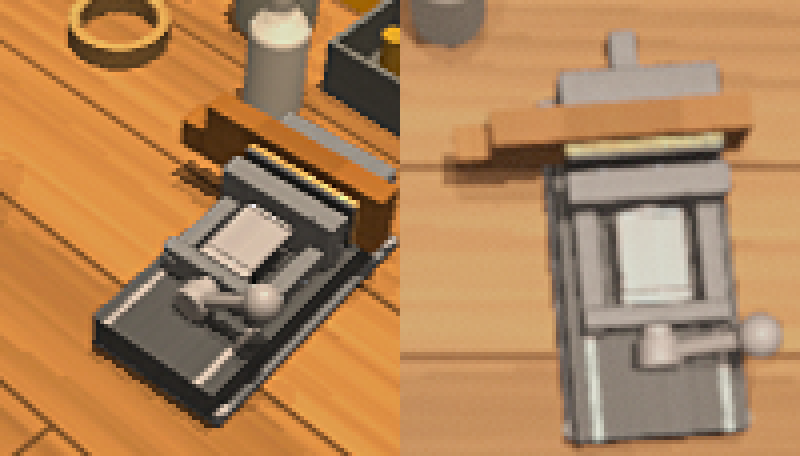

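View pics/top26.png

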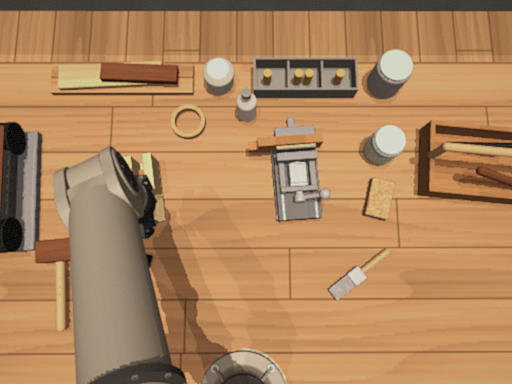

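Request:
{"api": "jog_arm", "payload": {
  "plan": [
    {"x": 0, "y": 0, "z": 0, "rx": 0, "ry": 0, "rz": 0, "hand": 0},
    {"x": 0, "y": 0, "z": 0, "rx": 0, "ry": 0, "rz": 0, "hand": 0},
    {"x": 0, "y": 0, "z": 0, "rx": 0, "ry": 0, "rz": 0, "hand": 0}
  ]
}}

```text
clock: 22.52
ee_pos: [466.6, 195.6, 208.9]
orientation: [2.147, 2.293, -0.0]
contact_force: [0.3, -1.1, -0.3]
gripper_width: 0.499
```

```bash
python3 - <<'E'
from cell import sign_off,status
s=status.observe(); print(s['clock'],s['contact_force'])
print(sign_off())
E
```

```text
22.5167 [ 0.29540424 -1.08608932 -0.33507082]
the job is handed in; nothing more can be done
None
```

The long board is standing in the vise, screwed tight, and I handed the job in at 22.5 s. I pulled it from the rack, re-gripped it near the stepped end on the free bench, and stood it on the bed. I slid the jaw up with the lever held down, let the lever up and swung the handle over to the right.

**Last checks (from the camera images):**
- **Board:** its top edge is at about z 105, so it sits on the bed. It is in line with the jaws to about 0.1°, its middle about 29 mm left of the vise's middle, stepped end left.
- **Lever and handle:** the lever is up, and the handle is at about 2.04 rad.
- **Bystanders:** in the last top and side views the loose items look where they were. I did not measure them. The arm hid most of the shorter board in that last view, so I could not re-check its place.
- **Robot:** it touches nothing, and the force reading was about 1 N.

**What went differently:**
- **Ball handle:** both pinch grips on the ball (40 N and 110 N) slipped off, the first near upright and the second soon after it was re-gripped there. I finished the swing by pushing and then pressing the ball with shut fingers.
- **Lever force:** holding the lever down read 36 to 40 N on the wrist, against the 12 N expected. The fingers were also touching the jaw face. At its highest it read 39.9 N, right at the 40 N limit if that limit counts the fingers.
- **Jaw force:** I could not measure it directly. From the handle travel and the facing's spring I estimate about 30 N.

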